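# Mount a toroidal transformer on its chassis bolt

## Robot

A 6-joint arm with a two-finger parallel gripper is mounted at the origin on the work surface. World frame = base frame: x ahead of the robot, y to its left, z up, the work surface at z = 0. Lengths are in m, angles in rad, forces in N, time in s.
With the tool pointing down it reaches from about 0.375 to 0.9 m from the base axis. Payload 3.1 kg.
Tool frame: the origin (TCP) lies on the centre line of the jaws, within the pads' length; the fingertips stand 25 mm ahead of it and the grasp point (between the pads) lies 6 mm ahead of it (manip.tips_ahead is the distance from the TCP to the fingertips, in m); z points along the fingers, y is the direction in which the jaws open and shut (so a half turn about z gives the same grasp; the last joint's range is limited). The gripper opens to 85 mm and grips with 20 to 120 N. Pads are 22 mm wide; open, the fingers measure 114 mm over their backs; the gripper's body (76 mm by 85 mm) begins 54 mm behind the grasp point. The pads swing forward as they close: fully open they stand 13 mm farther back than shut.
Start: joints at [-0.178, 0.527, 1.433, -0, 1.181, -0.178], TCP at [0.625, 0, 0.256] pointing down, gripper open.
Joint ranges: [-3.08, 3.08], [-0.75, 2.2], [0.22, 2.44], [-1.43, 4.57], [0, 2.65], [-2.85, 2.85]. Speed limits (rad/s): [2.79, 2.79, 3.14, 3.14, 3.14, 3.14].

## Interface

Orientations are given as a unit quaternion [x, y, z, w].
In Python, from station import manip gives the robot as it stands.
- The arm moves only by the tool play_rows, never from a script. Its argument "steps" is a list that holds one entry, the list of rows, each a list of 6 numbers: the shift along the tool's x, y, z in m, then the turn, a rotation vector about the tool's x, y, z in degrees. In form: [[[x, y, z, rx, ry, rz], ...]]. A call has 1 to 10 rows; each row shifts and turns the commanded pose from where the row before left it, along the tool's axes as they then stand; what a row does not reach is not made up. A row lasts 1/8 s, in which the tool goes at most 62.5 mm and 10.7 degrees, less where a joint would pass 70% of its speed; a pose out of reach is approached as far as the arm can. A call is refused whole if a number of a shift passes 0.0625 or a number of a turn 10.7, either way. A call with a gripper value outside its range is refused whole. "fingers" is the opening, from 0 (shut) to 1 (fully open), set as the call begins (left out, the last holds). The fingers move at their own pace and stop on an object; "squeeze" is the grip in N (left out, the last holds). Time passes only in rows, so rows that do not move let the fingers close. It gives the time, the measured TCP pose, the force and the opening at its end, in the units of the state.
- manip.sense(): the state, without advancing time (a new reading comes with each control period).
- manip.snapshot(name): name is "scene" or "side" or "wrist"; returns a dict with "img" (384x512x3 uint8, red, green, blue), "K" (3x3 intrinsics, pixels), "world_from_camera" (4x4, takes a point from camera to world coordinates). Camera axes: x right, y down, z forward; pixel columns grow to the right and rows downward; lengths in m; the calibration is good to about 2 mm. A picture is of the moment at which its call begins. There is no depth.
- manip.sign_off(): hands the job in, once; it reports no verdict.
Trained networks look in a picture, given as the dict that the camera call returned (one of the last four; its "shot" number tells which), for a name from the list of things; names that differ only in an ending like _2 or _b are one class to them, and where a whole thing is asked for, a point or a joint stands for the part that bears it (a point fixed in the world has none). Each returns a list of dicts, best first, with "score" (0 to 1); they miss things now and then, are a little off and sometimes report something else, mostly with a low value. They report only what shows in the picture. A call takes as long as a camera call. They do not tell look-alikes from the thing itself.
- manip.regions_of(label, picture): "pixels" (384x512 bool, what is visible of it) and "rect" ([left, top, right, bottom] in pixels, round what is visible of it).
- manip.pinpoint(label, picture): "point" ([column, row] in pixels: a listed point, or the origin of a listed thing).
The state is a dict: "t": time; "q": joint angles; "qd": joint speeds; "tau": joint torques, N m; "tcp_pos": TCP position; "tool_rot": TCP orientation; "force": force on the tool from outside, world axes, zero at the start; "ft_torque": the same for the moment, N m; "finger_gap": opening from 0.0 (shut) to 1.0 (fully open).
Only numpy, scipy, OpenCV 4.12 (cv2) and the standard library are available. Lean on these libraries where they do the work, as an engineer would, in place of code of your own. Each camera call takes 0.05 s, during which the arm holds its last target.

## Task

Mount the ring-shaped transformer on the upright bolt of the power-supply chassis: first the wide rubber pad on the chassis floor, then the transformer, then the narrow rubber pad, and last the dished steel washer with its hollow pointing down into the transformer's hole, all lying flat and centred on the bolt. Let go of each before taking the next, and lower the transformer all the way down, do not drop it. I shall put the nut on myself, so leave it, the small choke, the screwdriver and the multimeter where they lie.

Things in the scene. Friction and masses are not known exactly. Their poses are not given: they have to be found in the camera images.
- chassis: fixed open chassis of aluminium sheet with an upright bolt, 8 mm thick, top 4 mm tapered to 4 mm. Origin on the bolt's axis at bench height, z up. Floor top z = 10 mm, bolt tip z = 68 mm. Floor x -70 to +135, y -78 to +78 mm; front lip (x = -69) up to z = 20, rear wall (x = +134) up to z = 55 mm. Capacitors and other parts up to z = 51 mm at x = +78 to +118 mm; rest of the floor clear
- pad_wide: wide flat ring of black rubber (stiff), 62 mm outside, hole 28 mm, 5 mm thick, lying on the thin antistatic mat. Origin at the centre of its underside, z up. In place its underside is on the chassis floor, at chassis z = 10 mm
- transformer: toroidal transformer, a thick ring wound in amber-brown film tape, 60 mm outside, hole 28 mm, 32 mm tall, about 0.4 kg, lying flat on the mat. Origin at the centre of its underside, z up. In place its underside is at chassis z = 15 mm
- pad_narrow: narrow flat ring of black rubber (stiff), 44 mm outside, hole 28 mm, 5 mm thick, lying on the mat. Origin at the centre of its underside, z up. In place its underside is at chassis z = 47 mm
- washer: dished washer of bare steel: flat flange 48 mm across, 3 mm thick, around a hollow reaching 8 mm below it (19 mm wide outside, 15 mm at its bottom) with a 12 mm hole. Stands on the mat hollow down, flange 8 to 11 mm above its underside; take it by the flange's edge. Origin at the centre of the hollow's bottom, z up. In place the flange rests on the narrow pad, origin at chassis z = 44 mm
- nut: bystander: steel flanged nut, 19 mm across, 9 mm tall, on the mat. Origin at the centre of its underside
- choke: bystander: small choke, a black ferrite ring with copper turns, 30 mm across, 12 mm tall, on the mat. Origin at the centre of its underside
- screwdriver: bystander: screwdriver with a black handle, lying on the bench beyond the mat and the chassis. Origin under its middle, x along it towards the tip
- multimeter: bystander: hand-held grey multimeter lying on its back on the robot's right, 150 x 75 mm, 34 mm thick (40 mm at the dial). Origin at the centre of its underside, x along its length
Things that resemble listed ones, but are neither listed nor needed, are in the scene too. Several things have the shape of the washer; the one meant has the colours described above.

How it is judged:
By the outcome, as a careful person would: the job done as asked, in the order asked, and still so for the second after the job is handed in, with the robot touching nothing.
It also fails if it takes over 112 s, if anything falls off the work surface, if the arm or the gripper's body presses on something with over 40 N, if the wrist force passes 120 N, or if a joint passes its speed limit or range.

## Working session

There is one attempt and no reset: what is moved stays moved. The work goes in short steps, Python scripts to look and compute and a tool call to move; the robot and the scene stay as the last step left them, time stands still between calls to the robot, and variables do not carry over. Pictures are saved under pics/ and viewed, and the job is handed in when it is done.

Besides the shell and the picture viewer there is one more tool, called after "Request:" in YAML: its name, and indented under it one key for each argument. play_rows: Moves the arm, as the interface text tells. Its arguments: {"type":"object","properties":{"steps":{"type":"array"},"fingers":{"type":"number"},"squeeze":{"type":"number"}},"required":["steps"]}

```bash
mkdir -p pics; ls; cat > h.py <<'E'
from station import manip
import numpy as np, cv2
def save(s,name): cv2.imwrite('pics/'+name+'.png',cv2.cvtColor(s['img'],cv2.COLOR_RGB2BGR))
def ray(s,p):
    K=np.array(s['K']);T=np.array(s['world_from_camera'])
    d=T[:3,:3]@np.linalg.inv(K)@np.array([p[0],p[1],1.0]);return T[:3,3],d
def at(s,p,z):
    o,d=ray(s,p);return o+d*(z-o[2])/d[2]
def proj(s,X):
    K=np.array(s['K']);T=np.linalg.inv(np.array(s['world_from_camera']));X=np.atleast_2d(X)
    c=X@T[:3,:3].T+T[:3,3];u=c@K.T;return u[:,:2]/u[:,2:]
E
python3 - <<'E'
from h import *
for n in ['scene','side','wrist']:
    s=manip.snapshot(n);save(s,n+'0');print(n,np.round(s['world_from_camera'],3).tolist(),np.round(s['K'],1).tolist())
    for l in ['chassis','pad_wide','transformer','pad_narrow','washer','nut','choke','multimeter','screwdriver']:
        for r in manip.pinpoint(l,s): print(l,np.round(r['point'],1),round(r['score'],2),np.round(at(s,r['point'],0.0),3))
print(manip.sense())
E
```

```text
pics
scene [[0.816, 0.494, -0.301, 0.883], [0.579, -0.701, 0.417, -0.513], [-0.005, -0.514, -0.858, 0.838], [0.0, 0.0, 0.0, 1.0]] [[385.4, 0.0, 255.5], [0.0, 385.4, 189.5], [0.0, 0.0, 1.0]]
chassis [296.5 105.9] 0.75 [0.522 0.195 0.   ]
chassis [248.3 200.8] 0.61 [ 0.593 -0.143  0.   ]
pad_wide [196.1 173.9] 0.75 [ 0.435 -0.156  0.   ]
transformer [209.  229.2] 0.61 [ 0.561 -0.26   0.   ]
pad_narrow [160.  209.4] 0.53 [ 0.429 -0.288 -0.   ]
pad_narrow [203.  200.1] 0.46 [ 0.499 -0.206  0.   ]
washer [240.4 123.8] 0.68 [0.428 0.046 0.   ]
washer [270.5 142.6] 0.66 [0.535 0.04  0.   ]
washer [290.1 223.9] 0.56 [ 0.712 -0.136  0.   ]
washer [247.9 200.6] 0.53 [ 0.591 -0.143  0.   ]
nut [203.7 198.9] 0.52 [ 0.498 -0.202  0.   ]
choke [169.5 242.6] 0.44 [ 0.507 -0.34   0.   ]
multimeter [134.5 308.6] 0.58 [ 0.548 -0.498  0.   ]
screwdriver [343.3 187.3] 0.6 [0.767 0.028 0.   ]
side [[-0.995, -0.039, 0.096, 0.503], [-0.101, 0.572, -0.814, 0.725], [-0.023, -0.819, -0.573, 0.604], [0.0, 0.0, 0.0, 1.0]] [[367.1, 0.0, 246.3], [0.0, 367.1, 191.5], [0.0, 0.0, 1.0]]
chassis [270.5 288.5] 0.67 [0.
[... 1251 characters left out ...]
9.5 154.6] 0.93 [0.769 0.013 0.   ]
{'t': 1.5, 'q': array([-1.78526090e-01,  5.27519511e-01,  1.43269231e+00, -7.02861210e-07,
        1.18141847e+00, -1.78486753e-01]), 'qd': array([ 0.00025662, -0.00013499,  0.00121767,  0.00019559,  0.00052933,
       -0.00159486]), 'tau': array([ 7.01185218e-04, -4.42318869e+01, -1.78414750e+01, -2.52079026e-04,
        8.62332217e-04, -5.06082323e-07]), 'tcp_pos': array([6.24976223e-01, 1.72687652e-05, 2.56300852e-01]), 'tool_rot': array([ 7.07120594e-01,  7.07092968e-01, -1.09980122e-05, -1.52703082e-05]), 'force': array([0.69731825, 0.03112962, 0.47916791]), 'ft_torque': array([ 0.03104361,  0.06048327, -0.06659292]), 'finger_gap': 1.0025372165285822}
```

View pics/scene0.png

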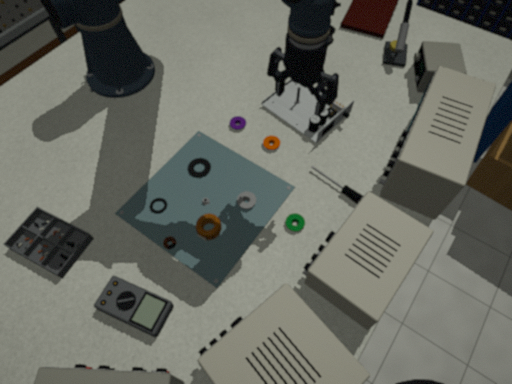

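View pics/side0.png

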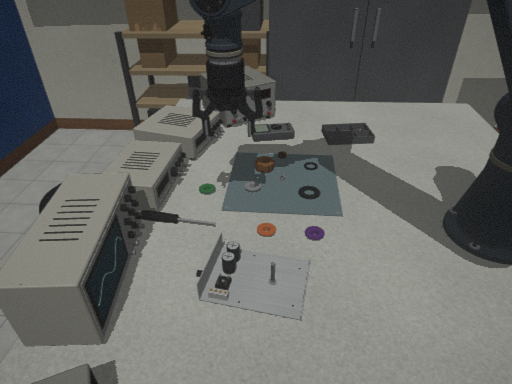

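View pics/wrist0.png

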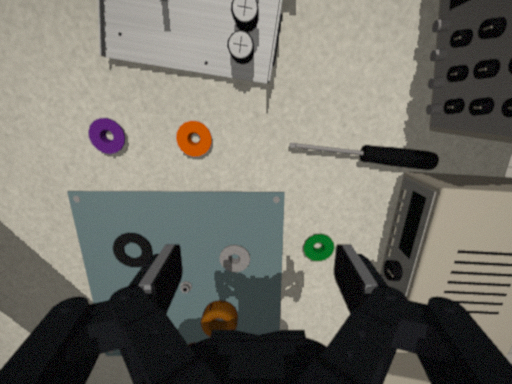

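Four washer-shaped things show in the wrist picture: purple (107,135), orange (195,138), green (319,247) and bare grey on the mat (234,259). Only the grey one fits "bare steel". I will enlarge it while moving in over the wide pad (132,250).

Request:
play_rows:
  steps:
    - [[-0.0225, -0.034, 0.0225, 0, 0, 0], [-0.0225, -0.034, 0.0225, 0, 0, 0], [-0.0225, -0.034, 0.0225, 0, 0, 0], [-0.0225, -0.034, 0.0225, 0, 0, 0], [-0.0225, -0.034, 0.0225, 0, 0, 0], [-0.0225, -0.034, 0.0225, 0, 0, 0], [0, 0, 0, 0, 0, 0]]

```text
t: 2.38
tcp_pos: [0.4181, -0.1352, 0.1202]
tool_rot: [0.708, 0.706, -0.001, -0.003]
force: [1.0, 1.0, -0.4]
finger_gap: 0.999
```

```bash
cat >> h.py <<'E'
DIM={'pad_wide':(.031,0,.005),'transformer':(.030,0,.032),'pad_narrow':(.022,0,.005),'washer':(.024,.008,.011)}
def fit(s,label,zb,near=None):
    r,z0,z1=DIM[label];out=[]
    for g in manip.regions_of(label,s)[:5]:
        m=np.array(g['pixels']).astype(np.uint8)
        if m.sum()<20: continue
        c,_=cv2.findContours(m,cv2.RETR_EXTERNAL,cv2.CHAIN_APPROX_NONE)
        h=cv2.convexHull(np.vstack([max(c,key=cv2.contourArea)])).astype(np.float32)
        M=cv2.moments(h);p=np.array([M['m10']/M['m00'],M['m01']/M['m00']])
        a=np.linspace(0,2*np.pi,72)
        xy=at(s,p,zb+(z0+z1)/2)[:2]
        for _ in range(6):
            X=np.vstack([np.c_[xy[0]+r*np.cos(a),xy[1]+r*np.sin(a),np.full(72,zb+z)] for z in (z0,z1)])
            u=proj(s,X).astype(np.float32);hh=cv2.convexHull(u);N=cv2.moments(hh);q=np.array([N['m10']/N['m00'],N['m01']/N['m00']])
            xy=xy+(at(s,p,zb+z1)-at(s,q,zb+z1))[:2]
        if near is None or np.hypot(*(xy-near))<.06: out.append((np.round(xy,4).tolist(),round(g['score'],2),'area ratio %.2f'%(M['m00']/N['m00'])))
    return out
E
python3 - <<'E'
from h import *
print(manip.tips_ahead)
near={'pad_wide':(.42,-.135),'transformer':(.56,-.26),'pad_narrow':(.415,-.28),'washer':(.585,-.148)}
for n in ['scene','side','wrist']:
    s=manip.snapshot(n);save(s,n+'1')
    for l in near: print(n,l,fit(s,l,0.001,near[l]))
    if n!='wrist': 
        c=s['img']; 
        b=(280,70,380,150) if n=='scene' else (190,225,320,320)
        cv2.imwrite('pics/ch_%s1.png'%n,cv2.resize(cv2.cvtColor(c[b[1]:b[3],b[0]:b[2]],cv2.COLOR_RGB2BGR),None,fx=6,fy=6,interpolation=cv2.INTER_CUBIC))
    if n=='wrist': print(manip.sense()['tcp_pos'])
E
```

```text
0.025
scene pad_wide [([0.4293, -0.1371], 0.62, 'area ratio 1.02')]
scene transformer [([0.5618, -0.2611], 0.76, 'area ratio 0.78')]
scene pad_narrow [([0.4183, -0.2833], 0.57, 'area ratio 0.89')]
scene washer [([0.5888, -0.149], 0.71, 'area ratio 0.84')]
side pad_wide [([0.4262, -0.1376], 0.63, 'area ratio 0.77')]
side transformer [([0.5589, -0.2607], 0.6, 'area ratio 0.82')]
side pad_narrow [([0.4158, -0.2829], 0.4, 'area ratio 0.82')]
side washer [([0.5875, -0.1485], 0.6, 'area ratio 0.86')]
wrist pad_wide [([0.4272, -0.1381], 0.91, 'area ratio 1.00')]
wrist transformer [([0.5671, -0.2334], 0.53, 'area ratio 0.05')]
wrist pad_narrow [([0.4169, -0.2832], 0.8, 'area ratio 0.83')]
wrist washer [([0.59, -0.1492], 0.92, 'area ratio 0.98')]
[ 0.42102769 -0.13489332  0.12134194]
```

View pics/wrist1.png

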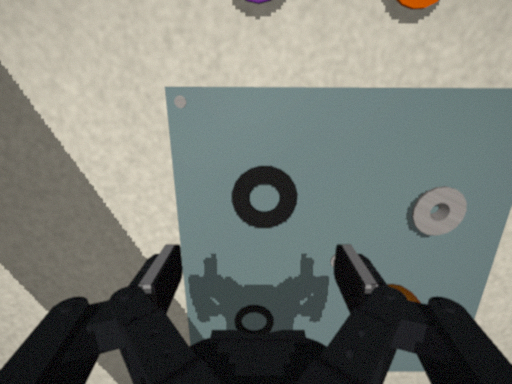

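View pics/ch_scene1.png

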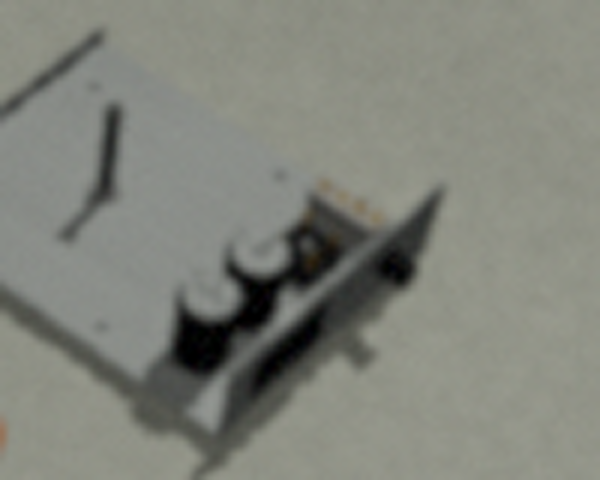

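View pics/ch_side1.png

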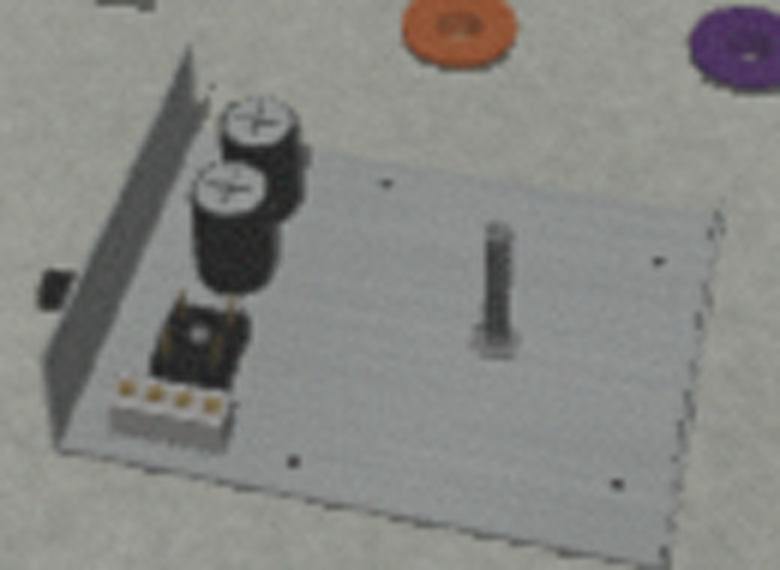

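The wrist picture shows the wide pad at (264,196) and the bare-steel washer at (440,211), confirmed grey metal. The bolt tip is at scene (299.2,87.8) and side (273.2,262.5).

```bash
python3 - <<'E'
from h import *
sc=manip.snapshot('scene');sd=manip.snapshot('side')
rs=[ray(sc,(299.2,87.5)),ray(sd,(273.2,262))]
A=[];b=[]
for o,d in rs:
    d=d/np.linalg.norm(d);P=np.eye(3)-np.outer(d,d);A.append(P);b.append(P@o)
print('tip tri',np.linalg.lstsq(np.vstack(A),np.hstack(b),rcond=None)[0])
print(at(sc,(299.2,87.8),.067),at(sd,(273.2,262.5),.067))
print(at(sc,(297.5,102.2),.011),at(sd,(272.7,282.5),.012))
# rear-left/right floor corners & lip, side
f=lambda x,y:(x/6+190,y/6+225)
for p in [(60,450),(668,565)]: print('corner',at(sd,f(*p),.01 if p[0]<100 else .0))
for l in [(720,212)]: print(at(sd,f(*l),.02))
for n,s in (('scene',sc),('side',sd)):
    for r in manip.pinpoint('chassis',s): print(n,r['point'],round(r['score'],2),at(s,r['point'],0))
E
```

```text
tip tri [0.5163471  0.20259245 0.06467705]
[0.52062903 0.19957086 0.067     ] [0.51392794 0.20509135 0.067     ]
[0.5209632  0.19947073 0.011     ] [0.51377012 0.20847503 0.012     ]
corner [0.65592369 0.26331637 0.01      ]
corner [0.45578325 0.28371547 0.        ]
[0.43548081 0.14676502 0.02      ]
scene [293.8, 106.0] 0.62 [0.51529603 0.19009473 0.        ]
side [269.1, 285.6] 0.94 [0.52114855 0.20696998 0.        ]
```

Request:
play_rows:
  steps:
    - [[-0.003, 0.006, 0.02, 0, 0, 0], [0, 0, 0.025, 0, 0, 0], [0, 0, 0.025, 0, 0, 0], [0, 0, 0.015, 0, 0, 0], [0, 0, 0.008, 0, 0, 0], [0, 0, 0.005, 0, 0, 0], [0, 0, 0, 0, 0, 0]]
  fingers: 0.88

```text
t: 4.2
tcp_pos: [0.4271, -0.138, 0.0234]
tool_rot: [0.707, 0.707, 0.0, 0.0]
force: [0.8, 0.1, 0.8]
finger_gap: 0.881
```

Request:
play_rows:
  steps:
    - [[0, 0, 0, 0, 0, 0], [0, 0, 0, 0, 0, 0], [0, 0, 0, 0, 0, 0], [0, 0, 0, 0, 0, 0]]
  fingers: 0.6
  squeeze: 30

```text
t: 4.7
tcp_pos: [0.4272, -0.1381, 0.0244]
tool_rot: [0.707, 0.707, 0.0, 0.001]
force: [-0.8, 0.7, 6.8]
finger_gap: 0.692
```

```bash
python3 - <<'E'
from h import *
s=manip.snapshot('wrist');save(s,'w2');print(manip.sense()['tcp_pos'],manip.sense()['force'])
E
```

```text
[ 0.42719814 -0.13810303  0.02443757] [-0.13805881  0.93218498  6.42468318]
```

View pics/w2.png

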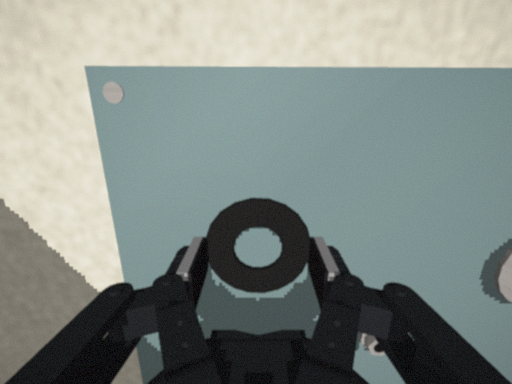

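Request:
play_rows:
  steps:
    - [[0, 0, -0.01, 0, 0, 0], [0, 0, -0.03, 0, 0, 0], [0, 0, -0.04, 0, 0, 0], [0, 0, -0.04, 0, 0, 0], [0.03, 0.01, -0.03, 0, 0, 0], [0.045, 0.016, 0, 0, 0, 0], [0.045, 0.016, 0, 0, 0, 0], [0.045, 0.016, 0, 0, 0, 0], [0.045, 0.016, 0, 0, 0, 0], [0.045, 0.016, 0, 0, 0, 0]]
  squeeze: 40

```text
t: 6.0
tcp_pos: [0.5171, 0.1186, 0.1741]
tool_rot: [0.707, 0.707, 0.0, 0.0]
force: [0.4, -0.6, -0.5]
finger_gap: 0.682
```

Request:
play_rows:
  steps:
    - [[0, 0, 0, 0, 0, 0], [0, 0, 0, 0, 0, 0]]

```text
t: 6.25
tcp_pos: [0.5162, 0.1169, 0.1736]
tool_rot: [0.707, 0.707, -0.0, -0.0]
force: [-0.3, 0.3, 0.2]
finger_gap: 0.687
```

```bash
python3 - <<'E'
from h import *
s=manip.snapshot('wrist');save(s,'w3');print(manip.sense()['tcp_pos'],manip.sense()['force'],manip.sense()['finger_gap'])
print(manip.pinpoint('chassis',s))
E
```

```text
[0.51617725 0.1163701  0.17348079] [ 0.4203154  -0.50265707 -0.0020981 ] 0.6848553383172102
[{'point': [258.4, 98.5], 'score': 0.87}]
```

View pics/w3.png

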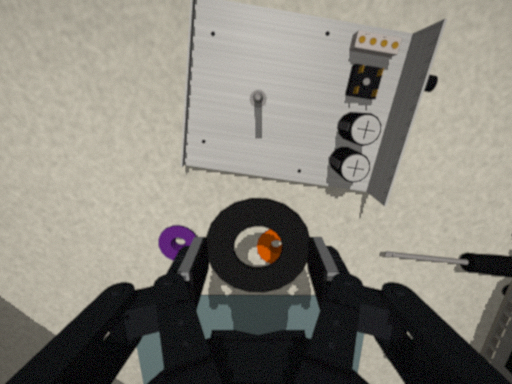

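```bash
python3 - <<'E'
from h import *
s=manip.snapshot('wrist')
c=s['img'][70:150,220:300];cv2.imwrite('pics/b3.png',cv2.resize(cv2.cvtColor(c,cv2.COLOR_RGB2BGR),None,fx=8,fy=8,interpolation=cv2.INTER_NEAREST))
for p in [(258,96),(258,98),(258,100)]: print(p,at(s,p,.011),at(s,p,.068))
# floor corners
for p in [(192,0),(185,166)]: print(at(s,p,.015))
for p in [(213,33.5),(204,141.5),(327,33.5),(299,170.5)]: print('screw',at(s,p,.011))
E
```

```text
(258, 96) [0.51639373 0.20440649 0.011     ] [0.51638137 0.20291759 0.068     ]
(258, 98) [0.51639049 0.20253491 0.011     ] [0.51637879 0.20142508 0.068     ]
(258, 100) [0.51638724 0.20065489 0.011     ] [0.51637619 0.19992584 0.068     ]
[0.45816949 0.28420666 0.015     ]
[0.43866776 0.13452678 0.015     ]
screw [0.47470684 0.25903249 0.011     ]
screw [0.45977359 0.15974888 0.011     ]
screw [0.58053197 0.25879295 0.011     ]
screw [0.56070367 0.1284185  0.011     ]
```

View pics/b3.png

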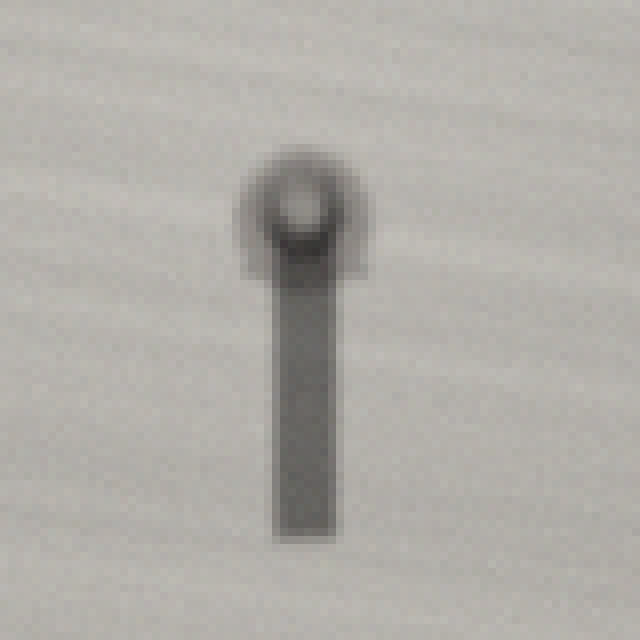

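Bolt tip at wrist (257.1,95.5) gives (0.516, 0.203), its base agrees within 1 mm.

Request:
play_rows:
  steps:
    - [[0.03, 0, 0, 0, 0, 0], [0.03, 0, 0, 0, 0, 0], [0.0268, 0, 0, 0, 0, 0], [0, 0, 0.03, 0, 0, 0], [0, 0, 0.03, 0, 0, 0], [0, 0, 0.01, 0, 0, 0], [0, 0, 0, 0, 0, 0], [0, 0, 0, 0, 0, 0]]

```text
t: 7.4
tcp_pos: [0.5178, 0.2036, 0.1043]
tool_rot: [0.707, 0.707, 0.001, 0.001]
force: [0.3, -0.4, 0.4]
finger_gap: 0.68
```

```bash
python3 - <<'E'
from h import *
s=manip.snapshot('wrist');save(s,'w4');t=manip.sense()['tcp_pos'];print(t)
print(fit(s,'pad_wide',t[2]-.023,t[:2]))
s=manip.snapshot('side');c=s['img'][200:300,220:330];cv2.imwrite('pics/s4.png',cv2.resize(cv2.cvtColor(c,cv2.COLOR_RGB2BGR),None,fx=6,fy=6,interpolation=cv2.INTER_CUBIC))
E
```

```text
[0.51784415 0.20369211 0.10441975]
[([0.5175, 0.2041], 0.93, 'area ratio 0.96')]
```

View pics/w4.png

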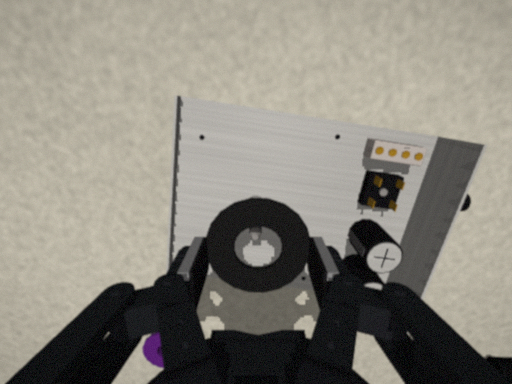

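View pics/s4.png

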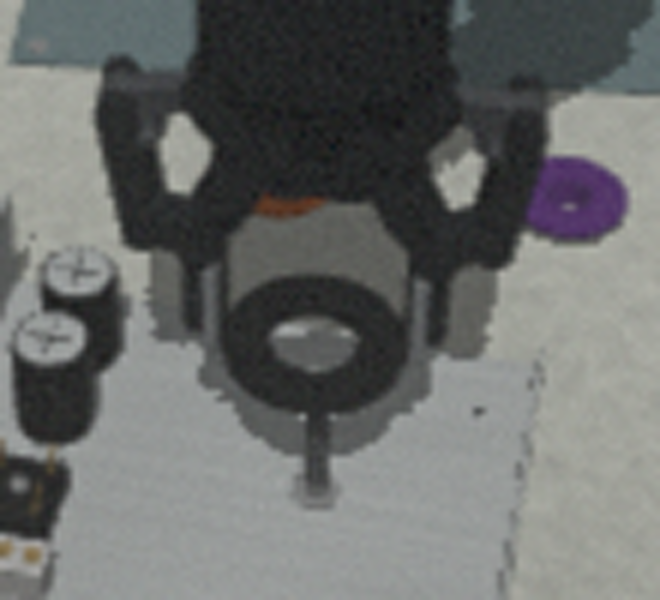

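Request:
play_rows:
  steps:
    - [[0, -0.0015, 0.02, 0, 0, 0], [0, 0, 0.02, 0, 0, 0], [0, 0, 0.015, 0, 0, 0], [0, 0, 0.01, 0, 0, 0], [0, 0, 0.004, 0, 0, 0], [0, 0, 0, 0, 0, 0], [0, 0, 0, 0, 0, 0]]

```text
t: 8.43
tcp_pos: [0.5158, 0.2039, 0.0348]
tool_rot: [0.707, 0.707, 0.0, 0.0]
force: [-0.1, -0.2, -0.8]
finger_gap: 0.681
```

Request:
play_rows:
  steps:
    - [[0, 0, 0.0015, 0, 0, 0], [0, 0, 0, 0, 0, 0]]

```text
t: 8.68
tcp_pos: [0.5156, 0.2039, 0.033]
tool_rot: [0.707, 0.707, 0.0, 0.0]
force: [-0.4, 0.1, -0.6]
finger_gap: 0.686
```

Request:
play_rows:
  steps:
    - [[0, 0, 0.001, 0, 0, 0], [0, 0, 0, 0, 0, 0]]

```text
t: 8.93
tcp_pos: [0.5156, 0.2039, 0.0327]
tool_rot: [0.707, 0.707, 0.0, 0.0]
force: [0.1, -0.2, 6.1]
finger_gap: 0.681
```

```bash
python3 - <<'E'
from h import *
s=manip.snapshot('wrist');save(s,'w5');t=manip.sense();print(t['tcp_pos'],t['force'])
print(fit(s,'pad_wide',.01,t['tcp_pos'][:2]))
s=manip.snapshot('side');c=s['img'][200:300,220:330];cv2.imwrite('pics/s5.png',cv2.resize(cv2.cvtColor(c,cv2.COLOR_RGB2BGR),None,fx=6,fy=6,interpolation=cv2.INTER_CUBIC))
E
```

```text
[0.51558964 0.20385318 0.03271816] [-0.94829202 -0.32211648  5.71208191]
[([0.5152, 0.2045], 0.94, 'area ratio 0.95')]
```

View pics/s5.png

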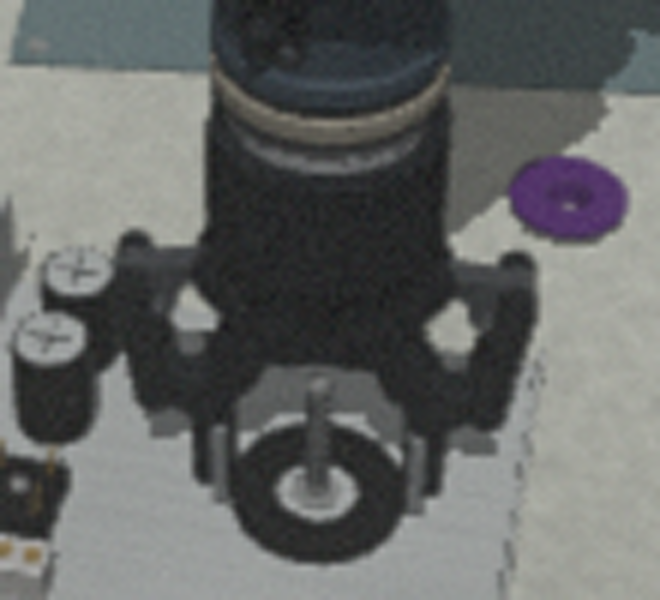

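View pics/w5.png

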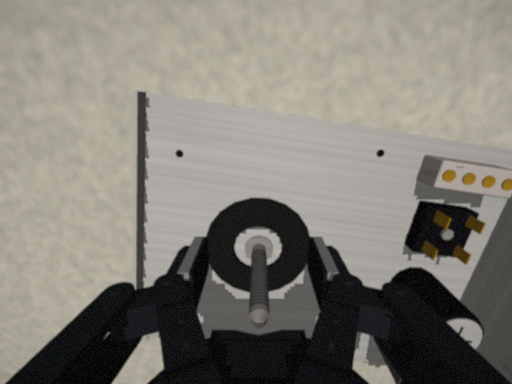

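Pad is on the floor with the bolt's foot centred in its hole (wrist (258,244)). Releasing and going to the transformer.

Request:
play_rows:
  steps:
    - [[0, 0, 0, 0, 0, 0], [0, 0, 0, 0, 0, 0], [0, 0, -0.01, 0, 0, 0], [0, 0, -0.03, 0, 0, 0], [0, 0, -0.04, 0, 0, 0], [0, 0, -0.05, 0, 0, 0]]
  fingers: 0.85

```text
t: 9.82
tcp_pos: [0.5148, 0.2037, 0.1628]
tool_rot: [0.707, 0.707, -0.001, -0.001]
force: [1.2, -0.0, 0.4]
finger_gap: 0.851
```

```bash
python3 - <<'E'
from h import *
s=manip.snapshot('wrist');save(s,'w6');t=manip.sense();print(t['tcp_pos'],t['force'])
print(fit(s,'pad_wide',.01,t['tcp_pos'][:2]))
c=s['img'][150:350,160:360];cv2.imwrite('pics/w6.png',cv2.resize(cv2.cvtColor(c,cv2.COLOR_RGB2BGR),None,fx=3,fy=3,interpolation=cv2.INTER_CUBIC))
E
```

```text
[0.51868408 0.20463512 0.16947812] [0.3531106  1.70457526 3.76847035]
[([0.5152, 0.2045], 0.56, 'area ratio 0.97')]
```

View pics/w6.png

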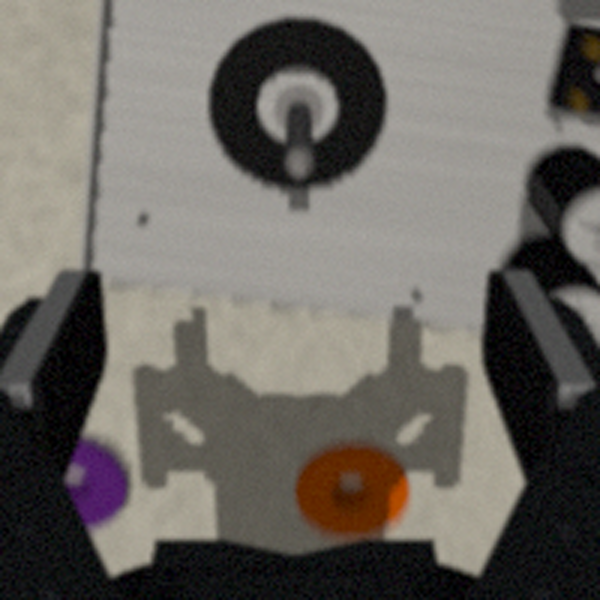

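Request:
play_rows:
  steps:
    - [[-0.05, 0.005, 0, 0, 0, 0], [-0.05, 0.005, 0, 0, 0, 0], [-0.05, 0.005, 0, 0, 0, 0], [-0.05, 0.005, 0, 0, 0, 0], [-0.05, 0.005, 0, 0, 0, 0], [-0.05, 0.005, 0, 0, 0, 0], [-0.05, 0.005, 0, 0, 0, 0], [-0.05, 0.005, 0, 0, 0, 0], [-0.05, 0.005, 0, 0, 0, 0], [0, 0, 0, 0, 0, 0]]
  fingers: 1

```text
t: 11.18
tcp_pos: [0.5609, -0.2504, 0.1617]
tool_rot: [0.709, 0.705, -0.0, 0.001]
force: [0.6, -0.2, -0.0]
finger_gap: 0.998
```

```bash
python3 - <<'E'
from h import *
s=manip.snapshot('wrist');save(s,'w7');t=manip.sense();print(t['tcp_pos'],t['force'])
print(fit(s,'transformer',.001))
g=manip.regions_of('transformer',s)[0];print(g['rect'])
E
```

```text
[ 0.56006375 -0.24775942  0.16134035] [-1.42087083  0.10737529  0.29519518]
[([0.5601, -0.2608], 0.56, 'area ratio 0.90')]
[227.8, 168.0, 285.5, 224.5]
```

View pics/w7.png

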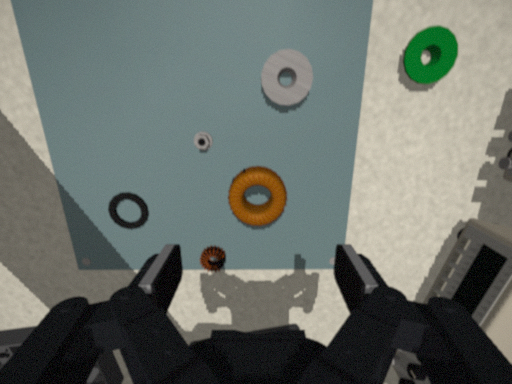

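Request:
play_rows:
  steps:
    - [[-0.013, 0, 0.03, 0, 0, 0], [0, 0, 0.035, 0, 0, 0], [0, 0, 0.03, 0, 0, 0], [0, 0, 0.02, 0, 0, 0], [0, 0, 0.012, 0, 0, 0], [0, 0, 0.005, 0, 0, 0], [0, 0, 0, 0, 0, 0], [0, 0, 0, 0, 0, 0]]

```text
t: 12.32
tcp_pos: [0.561, -0.2595, 0.0307]
tool_rot: [0.707, 0.707, 0.0, 0.001]
force: [0.4, 0.9, 0.1]
finger_gap: 1.0
```

```bash
python3 - <<'E'
from h import *
s=manip.snapshot('wrist');save(s,'w8');t=manip.sense();print(t['tcp_pos'],t['force'])
print(fit(s,'transformer',.001))
E
```

```text
[ 0.56097844 -0.25957263  0.03070564] [ 0.39078127  0.21727984 -0.21818027]
[([0.5602, -0.2605], 0.91, 'area ratio 0.91'), ([0.5142, -0.2034], 0.67, 'area ratio 0.06'), ([0.4335, -0.2723], 0.56, 'area ratio 0.25')]
```

View pics/w8.png

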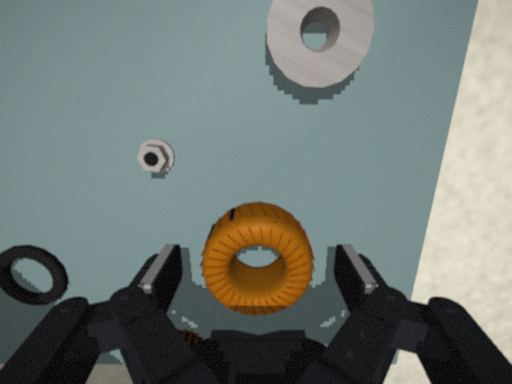

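Request:
play_rows:
  steps:
    - [[-0.001, 0, 0, 0, 0, 0], [0, 0, 0, 0, 0, 0], [0, 0, 0, 0, 0, 0], [0, 0, 0, 0, 0, 0], [0, 0, 0, 0, 0, 0]]
  fingers: 0.5
  squeeze: 70

```text
t: 13.05
tcp_pos: [0.5609, -0.2606, 0.031]
tool_rot: [0.707, 0.707, 0.0, 0.001]
force: [-0.4, 0.0, 5.0]
finger_gap: 0.685
```

Request:
play_rows:
  steps:
    - [[0, 0, -0.01, 0, 0, 0], [0, 0, -0.02, 0, 0, 0], [0, 0, -0.04, 0, 0, 0], [0, 0, -0.04, 0, 0, 0], [0, 0, -0.04, 0, 0, 0], [0.045, -0.005, 0, 0, 0, 0], [0.045, -0.005, 0, 0, 0, 0], [0.045, -0.005, 0, 0, 0, 0], [0, 0, 0, 0, 0, 0]]

```text
t: 14.18
tcp_pos: [0.5435, -0.1213, 0.1804]
tool_rot: [0.706, 0.709, -0.0, -0.002]
force: [0.2, -0.7, -3.7]
finger_gap: 0.685
```

```bash
python3 - <<'E'
from h import *
s=manip.snapshot('wrist');save(s,'w9');t=manip.sense();print(t['tcp_pos'],t['force'],t['finger_gap'])
print(fit(s,'transformer',t['tcp_pos'][2]-.0297))
E
```

```text
[ 0.54487953 -0.12342363  0.18065076] [ 0.91802835 -0.49022872 -3.99832601] 0.6811424340523938
[([0.5432, -0.121], 0.64, 'area ratio 0.88')]
```

View pics/w9.png

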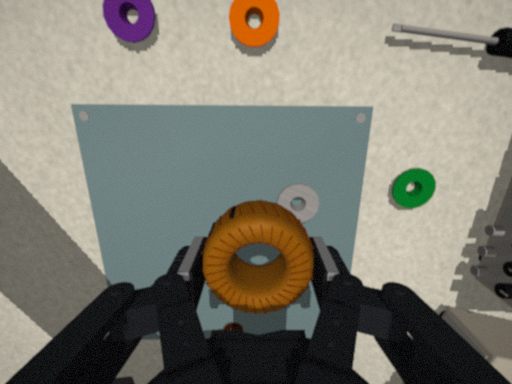

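Request:
play_rows:
  steps:
    - [[0.03, -0.0027, 0, 0, 0, 0], [0.045, -0.004, 0, 0, 0, 0], [0.045, -0.004, 0, 0, 0, 0], [0.045, -0.004, 0, 0, 0, 0], [0.045, -0.004, 0, 0, 0, 0], [0.045, -0.004, 0, 0, 0, 0], [0.045, -0.004, 0, 0, 0, 0], [0.027, -0.0027, 0, 0, 0, 0], [0, 0, 0, 0, 0, 0], [0, 0, 0, 0, 0, 0]]

```text
t: 15.52
tcp_pos: [0.5169, 0.2008, 0.18]
tool_rot: [0.707, 0.707, 0.0, 0.0]
force: [0.6, 0.3, -4.4]
finger_gap: 0.684
```

Request:
play_rows:
  steps:
    - [[0, 0, 0.02, 0, 0, 0], [0, 0, 0.03, 0, 0, 0], [0, 0, 0.015, 0, 0, 0], [0, 0, 0, 0, 0, 0], [0, 0, 0, 0, 0, 0]]

```text
t: 16.15
tcp_pos: [0.517, 0.2016, 0.1156]
tool_rot: [0.707, 0.707, 0.001, 0.001]
force: [0.6, 0.5, -4.1]
finger_gap: 0.684
```

```bash
python3 - <<'E'
from h import *
s=manip.snapshot('wrist');save(s,'w10');t=manip.sense();print(t['tcp_pos'],t['force'],t['finger_gap'])
print('bolt tip px',proj(s,[[.516,.2035,.068]]))
s=manip.snapshot('side');c=s['img'][180:300,220:330];cv2.imwrite('pics/s10.png',cv2.resize(cv2.cvtColor(c,cv2.COLOR_RGB2BGR),None,fx=5,fy=5,interpolation=cv2.INTER_CUBIC))
E
```

```text
[0.5170354  0.20173982 0.11576493] [-0.18113209  0.53730161 -3.75597244] 0.6856842465804173
bolt tip px [[256.46166811 225.1529818 ]]
```

View pics/w10.png

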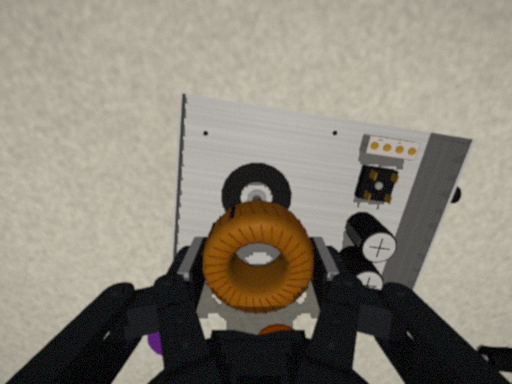

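View pics/s10.png

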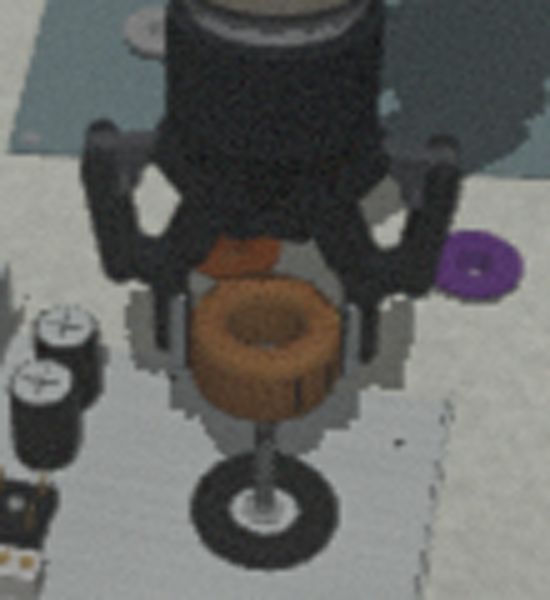

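Request:
play_rows:
  steps:
    - [[0.002, -0.0008, 0.01, 0, 0, 0], [0, 0, 0.015, 0, 0, 0], [0, 0, 0.015, 0, 0, 0], [0, 0, 0.012, 0, 0, 0], [0, 0, 0.008, 0, 0, 0], [0, 0, 0.005, 0, 0, 0], [0, 0, 0, 0, 0, 0], [0, 0, 0, 0, 0, 0]]

```text
t: 17.25
tcp_pos: [0.5156, 0.2039, 0.0502]
tool_rot: [0.707, 0.707, 0.0, 0.0]
force: [-1.2, 0.0, -3.5]
finger_gap: 0.682
```

Request:
play_rows:
  steps:
    - [[0, 0, 0.002, 0, 0, 0], [0, 0, 0.0015, 0, 0, 0], [0, 0, 0, 0, 0, 0]]

```text
t: 17.62
tcp_pos: [0.5152, 0.2038, 0.0463]
tool_rot: [0.707, 0.707, -0.0, -0.0]
force: [0.7, 0.0, -4.1]
finger_gap: 0.679
```

```bash
python3 - <<'E'
from h import *
s=manip.snapshot('wrist');save(s,'w11');t=manip.sense();print(t['tcp_pos'],t['force'],t['finger_gap'])
E
```

```text
[0.51525337 0.203828   0.04631041] [-0.27512612 -0.48845699 -4.16340831] 0.6810570753384155
```

View pics/w11.png

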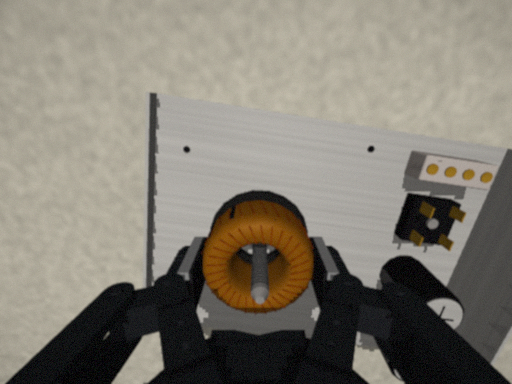

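Transformer surrounds the bolt and is well centred above the pad. Force still shows its full weight, so I go down in small steps.

Request:
play_rows:
  steps:
    - [[0, 0, 0.001, 0, 0, 0], [0, 0, 0, 0, 0, 0]]

```text
t: 17.92
tcp_pos: [0.5152, 0.2038, 0.0453]
tool_rot: [0.707, 0.707, -0.0, -0.0]
force: [-0.2, -0.7, -3.6]
finger_gap: 0.685
```

Request:
play_rows:
  steps:
    - [[0, 0, 0.0007, 0, 0, 0], [0, 0, 0, 0, 0, 0]]

```text
t: 18.18
tcp_pos: [0.5152, 0.2038, 0.0446]
tool_rot: [0.707, 0.707, -0.0, -0.0]
force: [-0.5, 0.2, -3.5]
finger_gap: 0.685
```

Request:
play_rows:
  steps:
    - [[0, 0, 0.0007, 0, 0, 0], [0, 0, 0, 0, 0, 0]]

```text
t: 18.42
tcp_pos: [0.5153, 0.2039, 0.044]
tool_rot: [0.707, 0.707, 0.0, 0.0]
force: [-0.9, 1.3, -3.5]
finger_gap: 0.685
```

Request:
play_rows:
  steps:
    - [[0, 0, 0.0006, 0, 0, 0], [0, 0, 0, 0, 0, 0]]

```text
t: 18.68
tcp_pos: [0.5153, 0.2038, 0.044]
tool_rot: [0.707, 0.707, 0.0, 0.0]
force: [-2.3, -0.5, 4.3]
finger_gap: 0.681
```

Contact (−3.5 → +4.3 N). Release, lift and look.

Request:
play_rows:
  steps:
    - [[0, 0, 0, 0, 0, 0], [0, 0, 0, 0, 0, 0], [0, 0, 0, 0, 0, 0], [0, 0, -0.02, 0, 0, 0], [0, 0, -0.035, 0, 0, 0], [0, 0, -0.05, 0, 0, 0], [0, 0, -0.025, 0, 0, 0], [0, 0, 0, 0, 0, 0]]
  fingers: 0.85

```text
t: 19.68
tcp_pos: [0.5167, 0.2042, 0.1753]
tool_rot: [0.707, 0.707, 0.002, 0.002]
force: [-0.2, 0.3, -0.3]
finger_gap: 0.85
```

```bash
python3 - <<'E'
from h import *
s=manip.snapshot('wrist');t=manip.sense();print(t['tcp_pos'],t['force'],t['finger_gap'])
print(fit(s,'transformer',.015), proj(s,[.516,.2035,.068]))
c=s['img'][120:320,160:360];cv2.imwrite('pics/w12.png',cv2.resize(cv2.cvtColor(c,cv2.COLOR_RGB2BGR),None,fx=3,fy=3,interpolation=cv2.INTER_CUBIC))
s=manip.snapshot('side');c=s['img'][200:320,200:330];cv2.imwrite('pics/s12.png',cv2.resize(cv2.cvtColor(c,cv2.COLOR_RGB2BGR),None,fx=5,fy=5,interpolation=cv2.INTER_CUBIC))
E
```

```text
[0.51553257 0.20387838 0.17378183] [ 0.37275631  0.37084573 -0.23360829] 0.8494486965452517
[([0.5151, 0.2042], 0.89, 'area ratio 0.88'), ([0.5567, 0.2061], 0.5, 'area ratio 9.80')] [[256.59567965 199.26090872]]
```

View pics/w12.png

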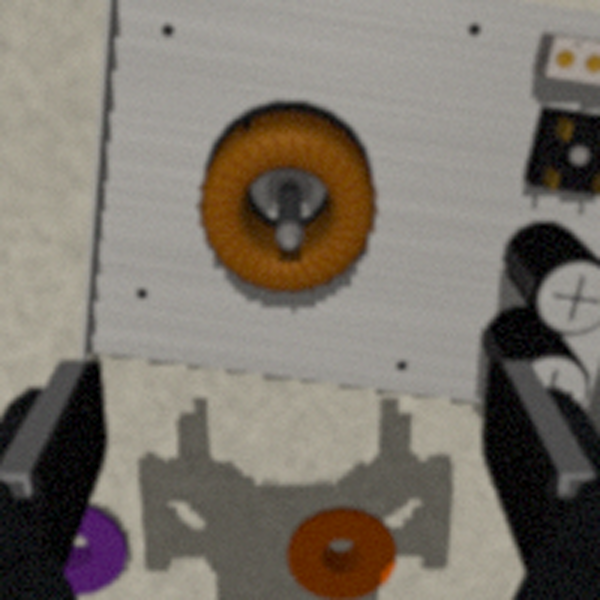

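View pics/s12.png

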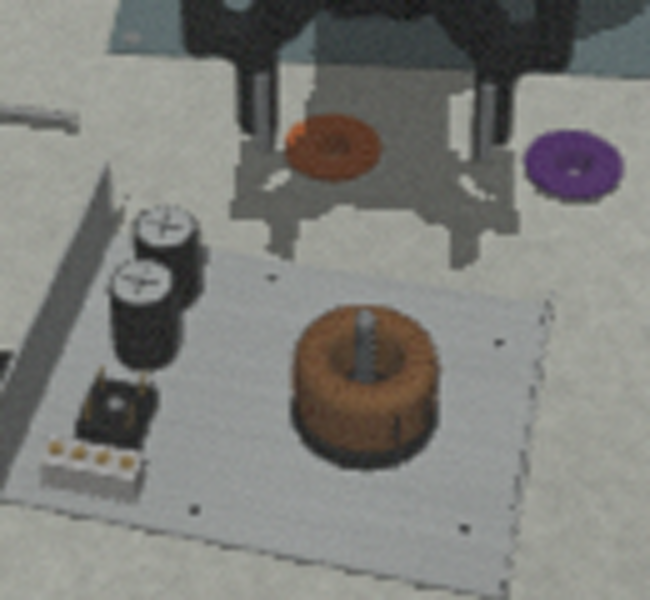

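Both parts sit flat and centred. Now the narrow pad.

Request:
play_rows:
  steps:
    - [[-0.0487, -0.0098, 0, 0, 0, 0], [-0.0487, -0.0098, 0, 0, 0, 0], [-0.0487, -0.0098, 0, 0, 0, 0], [-0.0487, -0.0098, 0, 0, 0, 0], [-0.0487, -0.0098, 0, 0, 0, 0], [-0.0487, -0.0098, 0.005, 0, 0, 0], [-0.0487, -0.0098, 0.01, 0, 0, 0], [-0.0487, -0.0098, 0.01, 0, 0, 0], [-0.0487, -0.0098, 0.015, 0, 0, 0], [-0.0487, -0.0098, 0.01, 0, 0, 0]]
  fingers: 0.72

```text
t: 21.08
tcp_pos: [0.4159, -0.2839, 0.1211]
tool_rot: [0.707, 0.707, 0.0, -0.002]
force: [1.6, -0.3, 0.1]
finger_gap: 0.723
```

Request:
play_rows:
  steps:
    - [[0, 0, 0, 0, 0, 0], [0, 0, 0, 0, 0, 0]]

```text
t: 21.32
tcp_pos: [0.4163, -0.2821, 0.122]
tool_rot: [0.707, 0.707, 0.0, -0.002]
force: [-0.8, -0.1, 0.2]
finger_gap: 0.715
```

```bash
python3 - <<'E'
from h import *
s=manip.snapshot('wrist');save(s,'w13');t=manip.sense();print(t['tcp_pos'],t['force'],t['finger_gap'])
print(fit(s,'pad_narrow',.001))
E
```

```text
[ 0.41656275 -0.28164209  0.12243022] [-0.43834854  0.69400206  0.09158161] 0.7186037205424396
[([0.4168, -0.2831], 0.89, 'area ratio 0.95')]
```

View pics/w13.png

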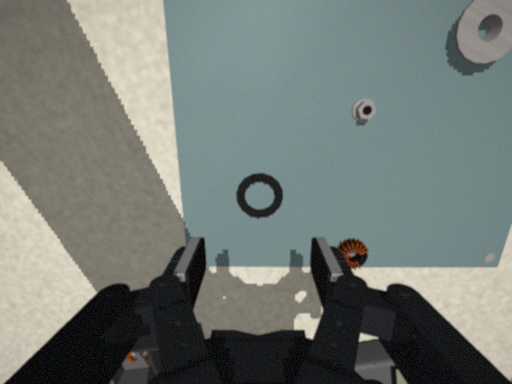

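Request:
play_rows:
  steps:
    - [[-0.0015, 0, 0.025, 0, 0, 0], [0, 0, 0.025, 0, 0, 0], [0, 0, 0.025, 0, 0, 0], [0, 0, 0.014, 0, 0, 0], [0, 0, 0.005, 0, 0, 0], [0, 0, 0.003, 0, 0, 0], [0, 0, 0, 0, 0, 0], [0, 0, 0, 0, 0, 0]]

```text
t: 22.42
tcp_pos: [0.4175, -0.2849, 0.0269]
tool_rot: [0.707, 0.707, -0.0, 0.001]
force: [0.3, -0.8, 0.2]
finger_gap: 0.723
```

Request:
play_rows:
  steps:
    - [[0, 0, 0, 0, 0, 0], [0, 0, 0, 0, 0, 0], [0, 0, 0, 0, 0, 0], [0, 0, 0, 0, 0, 0]]
  fingers: 0.35
  squeeze: 30

```text
t: 22.92
tcp_pos: [0.4174, -0.2849, 0.0272]
tool_rot: [0.707, 0.707, -0.0, 0.0]
force: [0.7, 0.0, 6.2]
finger_gap: 0.483
```

```bash
python3 - <<'E'
from h import *
s=manip.snapshot('wrist');save(s,'w14');t=manip.sense();print(t['tcp_pos'],t['force'],t['finger_gap'])
print(fit(s,'pad_narrow',.001))
E
```

```text
[ 0.41740479 -0.28489784  0.02720297] [-0.04740313  0.40259414  6.09497355] 0.4826754499093155
[([0.4171, -0.2835], 0.91, 'area ratio 0.92')]
```

View pics/w14.png

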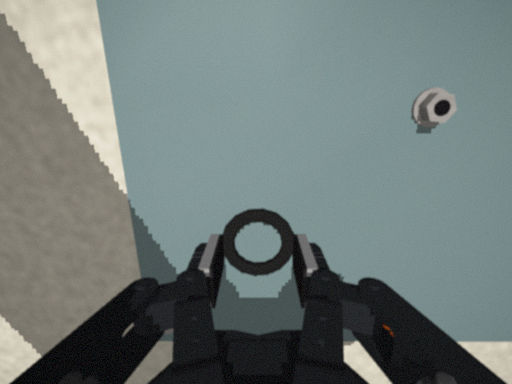

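Request:
play_rows:
  steps:
    - [[0, 0, -0.01, 0, 0, 0], [0, 0, -0.02, 0, 0, 0], [0, 0, -0.04, 0, 0, 0], [0, 0, -0.04, 0, 0, 0], [0.03, 0.006, -0.04, 0, 0, 0], [0.045, 0.0091, 0, 0, 0, 0], [0.045, 0.0091, 0, 0, 0, 0], [0.045, 0.0091, 0, 0, 0, 0], [0.045, 0.0091, 0, 0, 0, 0], [0.045, 0.0091, 0, 0, 0, 0]]
  squeeze: 40

```text
t: 24.28
tcp_pos: [0.4688, -0.0282, 0.1768]
tool_rot: [0.707, 0.707, 0.0, 0.0]
force: [1.5, -0.5, 0.4]
finger_gap: 0.471
```

Request:
play_rows:
  steps:
    - [[0.045, 0.0091, 0, 0, 0, 0], [0.045, 0.0091, 0, 0, 0, 0], [0.045, 0.0091, 0, 0, 0, 0], [0.045, 0.0091, 0, 0, 0, 0], [0.0375, 0.0091, 0, 0, 0, 0], [0.015, 0.0015, 0, 0, 0, 0], [0, 0, 0, 0, 0, 0], [0, 0, 0, 0, 0, 0]]

```text
t: 25.28
tcp_pos: [0.5152, 0.2017, 0.1763]
tool_rot: [0.707, 0.707, -0.001, -0.0]
force: [-0.2, 0.0, -0.4]
finger_gap: 0.474
```

```bash
python3 - <<'E'
from h import *
s=manip.snapshot('wrist');save(s,'w15');t=manip.sense();print(t['tcp_pos'],t['force'],t['finger_gap'])
print(fit(s,'pad_narrow',t['tcp_pos'][2]-.026))
E
```

```text
[0.51536411 0.20152758 0.17626457] [-0.72040585 -0.02942801 -0.84494119] 0.47237391074627694
[([0.5148, 0.2033], 0.97, 'area ratio 0.93')]
```

View pics/w15.png

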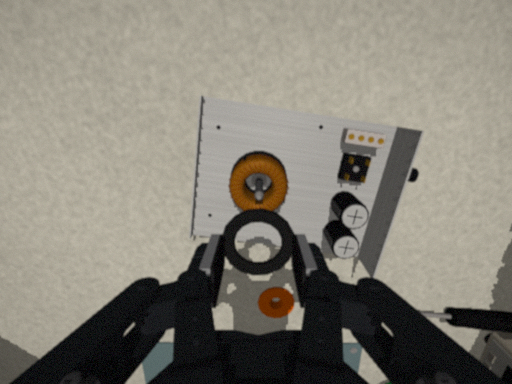

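Request:
play_rows:
  steps:
    - [[0.0006, 0.0006, 0.025, 0, 0, 0], [0, 0, 0.025, 0, 0, 0], [0, 0, 0.02, 0, 0, 0], [0, 0, 0.015, 0, 0, 0], [0, 0, 0.01, 0, 0, 0], [0, 0, 0.005, 0, 0, 0], [0, 0, 0, 0, 0, 0], [0, 0, 0, 0, 0, 0]]

```text
t: 26.38
tcp_pos: [0.5168, 0.2035, 0.0769]
tool_rot: [0.707, 0.707, 0.0, 0.0]
force: [-0.2, 0.4, -0.5]
finger_gap: 0.478
```

```bash
python3 - <<'E'
from h import *
s=manip.snapshot('wrist');t=manip.sense();print(t['tcp_pos'],t['force'],t['finger_gap'])
print(fit(s,'pad_narrow',t['tcp_pos'][2]-.026), fit(s,'transformer',.015))
c=s['img'][170:320,180:340];cv2.imwrite('pics/w16.png',cv2.resize(cv2.cvtColor(c,cv2.COLOR_RGB2BGR),None,fx=4,fy=4,interpolation=cv2.INTER_CUBIC))
s=manip.snapshot('side');c=s['img'][200:320,200:330];cv2.imwrite('pics/s16.png',cv2.resize(cv2.cvtColor(c,cv2.COLOR_RGB2BGR),None,fx=5,fy=5,interpolation=cv2.INTER_CUBIC))
E
```

```text
[0.51674241 0.20357976 0.07687525] [ 1.22683459 -0.29432817  0.02704697] 0.4710013812503895
[([0.5164, 0.2055], 0.76, 'area ratio 0.93')] [([0.5152, 0.2179], 0.9, 'area ratio 0.45')]
```

View pics/w16.png

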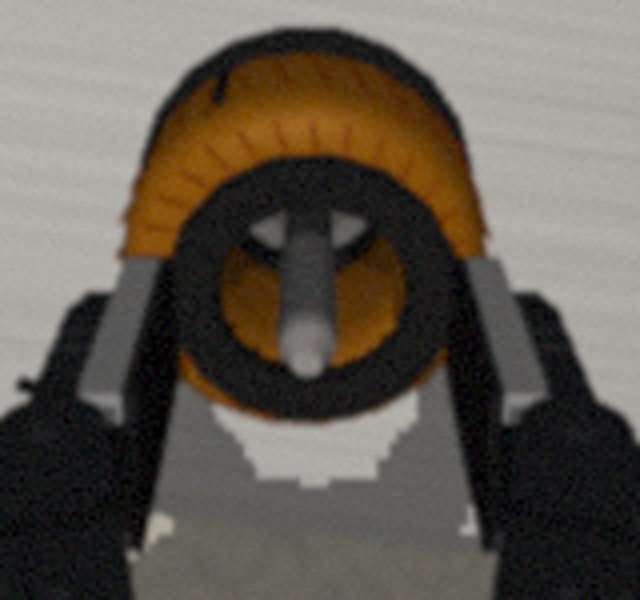

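View pics/s16.png

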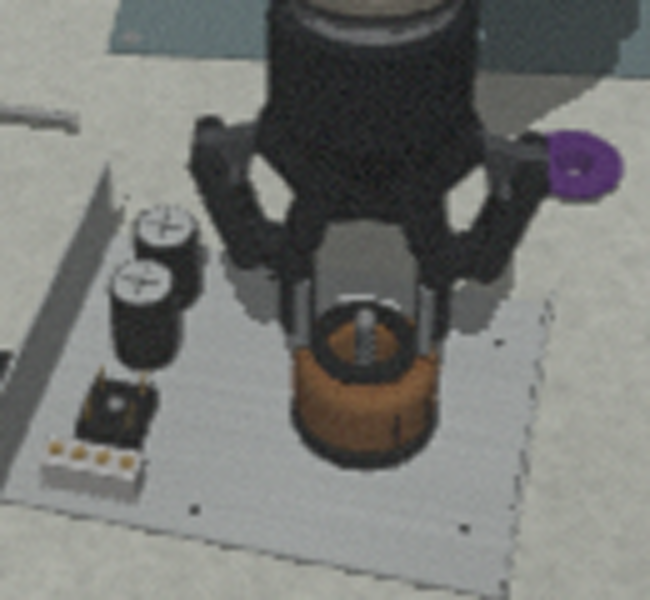

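Request:
play_rows:
  steps:
    - [[-0.0017, -0.0008, 0, 0, 0, 0], [0, 0, 0.0015, 0, 0, 0], [0, 0, 0.001, 0, 0, 0], [0, 0, 0, 0, 0, 0], [0, 0, 0, 0, 0, 0]]

```text
t: 27.2
tcp_pos: [0.5156, 0.2017, 0.0738]
tool_rot: [0.707, 0.707, -0.0, -0.0]
force: [-1.3, -0.7, -0.8]
finger_gap: 0.475
```

Request:
play_rows:
  steps:
    - [[0, 0, 0.0008, 0, 0, 0], [0, 0, 0, 0, 0, 0]]

```text
t: 27.45
tcp_pos: [0.5156, 0.2017, 0.0729]
tool_rot: [0.707, 0.707, -0.0, -0.0]
force: [-0.0, -0.8, -0.0]
finger_gap: 0.469
```

Request:
play_rows:
  steps:
    - [[0, 0, 0.0008, 0, 0, 0], [0, 0, 0, 0, 0, 0]]

```text
t: 27.7
tcp_pos: [0.5156, 0.2018, 0.0725]
tool_rot: [0.707, 0.707, 0.0, 0.0]
force: [-1.7, -0.7, 2.8]
finger_gap: 0.472
```

```bash
python3 - <<'E'
from h import *
s=manip.snapshot('wrist');t=manip.sense();print(t['tcp_pos'],t['force'],t['finger_gap'])
print(fit(s,'pad_narrow',.047))
c=s['img'][170:320,180:340];cv2.imwrite('pics/w17.png',cv2.resize(cv2.cvtColor(c,cv2.COLOR_RGB2BGR),None,fx=4,fy=4,interpolation=cv2.INTER_CUBIC))
E
```

```text
[0.51563045 0.20176534 0.07241814] [-0.10984156 -0.59088696  2.37412424] 0.47257176339610135
[]
```

View pics/w17.png

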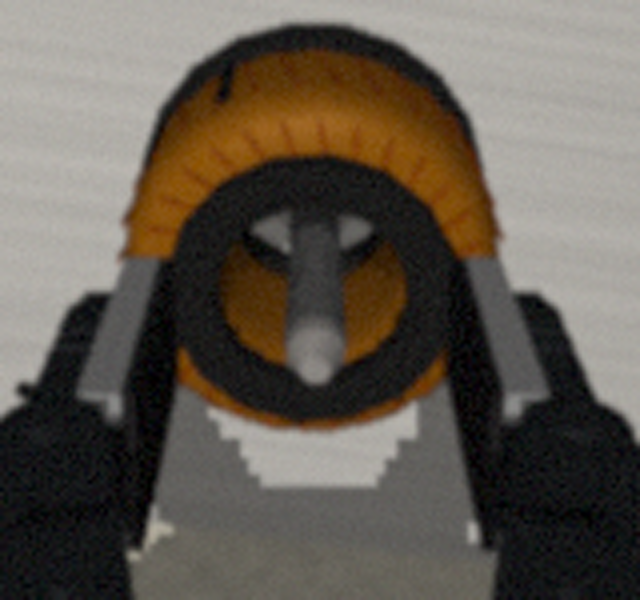

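Contact with the transformer's top (≈2.5 N). Releasing and going to the steel washer.

Request:
play_rows:
  steps:
    - [[0, 0, 0, 0, 0, 0], [0, 0, 0, 0, 0, 0], [0, 0, 0, 0, 0, 0], [0, 0, -0.02, 0, 0, 0], [0, 0, -0.04, 0, 0, 0], [0, 0, -0.04, 0, 0, 0], [0, 0, 0, 0, 0, 0]]
  fingers: 0.65

```text
t: 28.68
tcp_pos: [0.5177, 0.2022, 0.1752]
tool_rot: [0.707, 0.707, 0.003, 0.002]
force: [-1.0, 0.4, -1.3]
finger_gap: 0.651
```

```bash
python3 - <<'E'
from h import *
s=manip.snapshot('wrist');t=manip.sense();print(t['tcp_pos'],t['force'],t['finger_gap'])
print(fit(s,'pad_narrow',.047),fit(s,'transformer',.015),proj(s,[.516,.2035,.068]))
c=s['img'][120:320,160:360];cv2.imwrite('pics/w18.png',cv2.resize(cv2.cvtColor(c,cv2.COLOR_RGB2BGR),None,fx=3,fy=3,interpolation=cv2.INTER_CUBIC))
s=manip.snapshot('side');c=s['img'][200:320,200:330];cv2.imwrite('pics/s18.png',cv2.resize(cv2.cvtColor(c,cv2.COLOR_RGB2BGR),None,fx=5,fy=5,interpolation=cv2.INTER_CUBIC))
E
```

```text
[0.51627017 0.2018676  0.17344376] [-0.56857624  0.1338944   0.51982966] 0.6496449477333138
[([0.5153, 0.2041], 0.69, 'area ratio 0.93')] [([0.515, 0.2042], 0.58, 'area ratio 0.88'), ([0.5576, 0.2055], 0.5, 'area ratio 9.96')] [[255.22389932 197.29971766]]
```

View pics/w18.png

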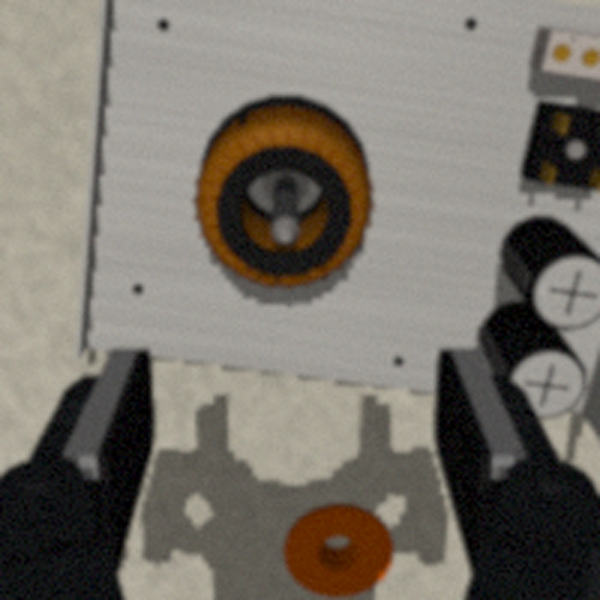

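View pics/s18.png

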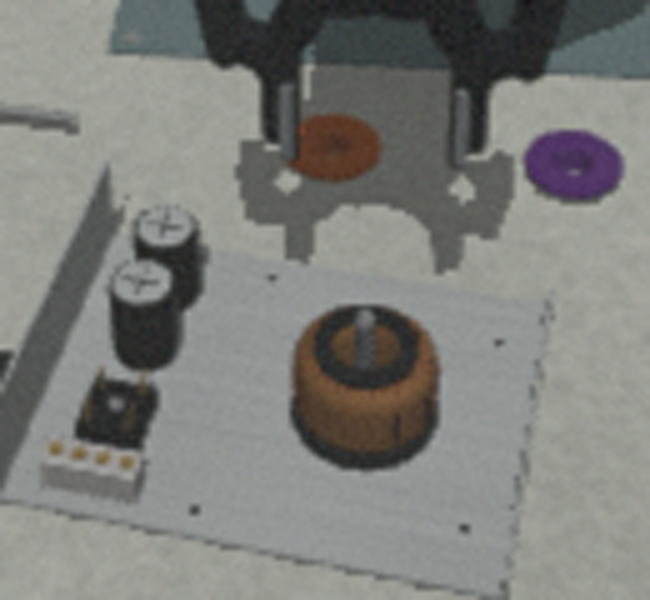

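Request:
play_rows:
  steps:
    - [[-0.03, 0.006, 0, 0, 0, 0], [-0.045, 0.0093, 0, 0, 0, 0], [-0.045, 0.0093, 0, 0, 0, 0], [-0.045, 0.0093, 0, 0, 0, 0], [-0.045, 0.0093, 0.01, 0, 0, 0], [-0.045, 0.0093, 0.015, 0, 0, 0], [-0.045, 0.0093, 0.015, 0, 0, 0], [-0.045, 0.01, 0.01, 0, 0, 0], [0, 0, 0, 0, 0, 0], [0, 0, 0, 0, 0, 0]]
  fingers: 0.8

```text
t: 30.12
tcp_pos: [0.5861, -0.1425, 0.1208]
tool_rot: [0.707, 0.707, -0.001, -0.002]
force: [-0.1, 1.4, 0.7]
finger_gap: 0.799
```

```bash
python3 - <<'E'
from h import *
s=manip.snapshot('wrist');save(s,'w19');t=manip.sense();print(t['tcp_pos'],t['force'],t['finger_gap'])
print(fit(s,'washer',.001,(.59,-.149)))
E
```

```text
[ 0.58629539 -0.14198213  0.12124614] [-0.54466116 -0.2090608   0.89783201] 0.8000044672675101
[([0.5879, -0.1488], 0.92, 'area ratio 0.98')]
```

View pics/w19.png

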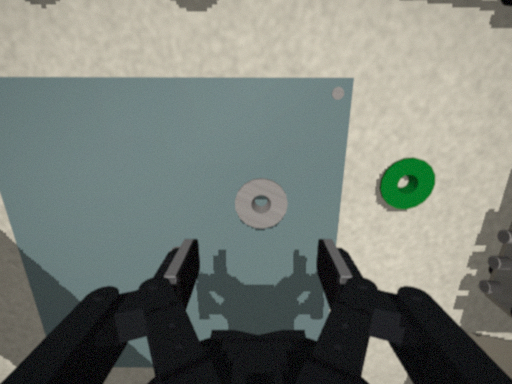

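Request:
play_rows:
  steps:
    - [[-0.0068, 0.0016, 0.025, 0, 0, 0], [0, 0, 0.025, 0, 0, 0], [0, 0, 0.02, 0, 0, 0], [0, 0, 0.012, 0, 0, 0], [0, 0, 0.006, 0, 0, 0], [0, 0, 0.004, 0, 0, 0], [0, 0, 0, 0, 0, 0], [0, 0, 0, 0, 0, 0]]

```text
t: 31.22
tcp_pos: [0.5893, -0.1503, 0.0307]
tool_rot: [0.707, 0.707, 0.0, 0.0]
force: [0.2, -0.2, -0.5]
finger_gap: 0.802
```

```bash
python3 - <<'E'
from h import *
s=manip.snapshot('wrist');save(s,'w20');t=manip.sense();print(t['tcp_pos'],t['force'],t['finger_gap'])
print(fit(s,'washer',.001,(.59,-.149)))
E
```

```text
[ 0.58928542 -0.15028169  0.0307506 ] [-0.36800067  0.47430811  0.36297507] 0.7986521117895324
[([0.5882, -0.149], 0.63, 'area ratio 1.01')]
```

View pics/w20.png

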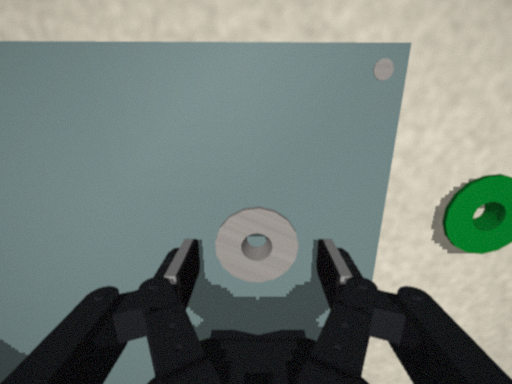

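Request:
play_rows:
  steps:
    - [[0.0012, -0.001, 0.0015, 0, 0, 0], [0, 0, 0, 0, 0, 0]]

```text
t: 31.58
tcp_pos: [0.5877, -0.1487, 0.0287]
tool_rot: [0.707, 0.707, -0.0, -0.0]
force: [0.8, -0.2, 0.7]
finger_gap: 0.801
```

Request:
play_rows:
  steps:
    - [[0, 0, 0, 0, 0, 0], [0, 0, 0, 0, 0, 0], [0, 0, 0, 0, 0, 0], [0, 0, 0, 0, 0, 0], [0, 0, 0, 0, 0, 0]]
  fingers: 0.35
  squeeze: 40

```text
t: 32.2
tcp_pos: [0.588, -0.1489, 0.0292]
tool_rot: [0.707, 0.707, 0.0, 0.0]
force: [-1.4, 0.1, 5.4]
finger_gap: 0.522
```

```bash
python3 - <<'E'
from h import *
s=manip.snapshot('wrist');save(s,'w21');t=manip.sense();print(t['tcp_pos'],t['force'],t['finger_gap'])
print(fit(s,'washer',.001,(.59,-.149)))
E
```

```text
[ 0.58797929 -0.14888919  0.0291705 ] [-1.53672179  0.41985342  5.73974264] 0.5212847240262556
[([0.5876, -0.149], 0.88, 'area ratio 1.00')]
```

View pics/w21.png

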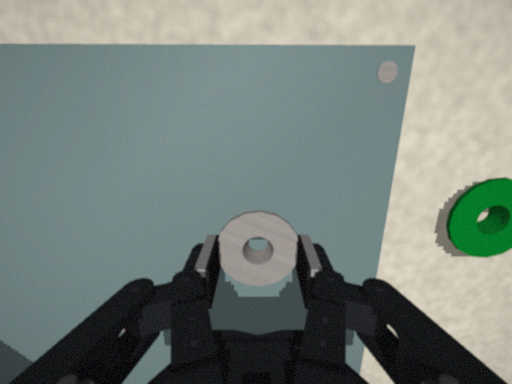

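Request:
play_rows:
  steps:
    - [[0, 0, -0.01, 0, 0, 0], [0, 0, -0.02, 0, 0, 0], [0, 0, -0.04, 0, 0, 0], [0, 0, -0.04, 0, 0, 0], [0.02, -0.004, -0.04, 0, 0, 0], [0.04, -0.0082, 0, 0, 0, 0], [0.045, -0.0092, 0, 0, 0, 0], [0.045, -0.0092, 0, 0, 0, 0], [0.045, -0.0092, 0, 0, 0, 0], [0.045, -0.0092, 0, 0, 0, 0]]
  squeeze: 50

```text
t: 33.55
tcp_pos: [0.5389, 0.0925, 0.18]
tool_rot: [0.707, 0.707, 0.001, 0.001]
force: [0.6, -0.3, -0.5]
finger_gap: 0.515
```

Request:
play_rows:
  steps:
    - [[0.045, -0.0092, 0, 0, 0, 0], [0.04, -0.0082, 0, 0, 0, 0], [0.0275, -0.0057, 0, 0, 0, 0], [0, 0, 0, 0, 0, 0], [0, 0, 0, 0, 0, 0], [0, 0, 0.03, 0, 0, 0], [0, 0, 0.02, 0, 0, 0], [0, 0, 0.01, 0, 0, 0], [0, 0, 0, 0, 0, 0], [0, 0, 0, 0, 0, 0]]

```text
t: 34.8
tcp_pos: [0.5166, 0.2034, 0.1194]
tool_rot: [0.707, 0.707, 0.001, 0.0]
force: [-0.3, 0.6, 0.0]
finger_gap: 0.516
```

```bash
python3 - <<'E'
from h import *
s=manip.snapshot('wrist');save(s,'w22');t=manip.sense();p=t['tcp_pos'];print(p,t['force'],t['finger_gap'])
print(fit(s,'washer',p[2]-.028,(.516,.204)),proj(s,[.5157,.2038,.068]))
c=s['img'][170:320,180:340];cv2.imwrite('pics/w22c.png',cv2.resize(cv2.cvtColor(c,cv2.COLOR_RGB2BGR),None,fx=4,fy=4,interpolation=cv2.INTER_CUBIC))
s=manip.snapshot('side');c=s['img'][200:320,200:330];cv2.imwrite('pics/s22.png',cv2.resize(cv2.cvtColor(c,cv2.COLOR_RGB2BGR),None,fx=5,fy=5,interpolation=cv2.INTER_CUBIC))
print('side',fit(s,'washer',p[2]-.028,(.516,.204)),proj(s,[.5157,.2038,.068]))
E
```

```text
[0.51658449 0.2035174  0.11953491] [-0.55891586  0.36477193 -0.55629948] 0.5185336213646132
[([0.5162, 0.2036], 0.73, 'area ratio 0.97')] [[256.62492422 224.7467969 ]]
side [([0.5154, 0.2053], 0.72, 'area ratio 0.85'), ([0.5252, 0.1493], 0.63, 'area ratio 0.26')] [[272.34694736 261.62171184]]
```

View pics/w22c.png

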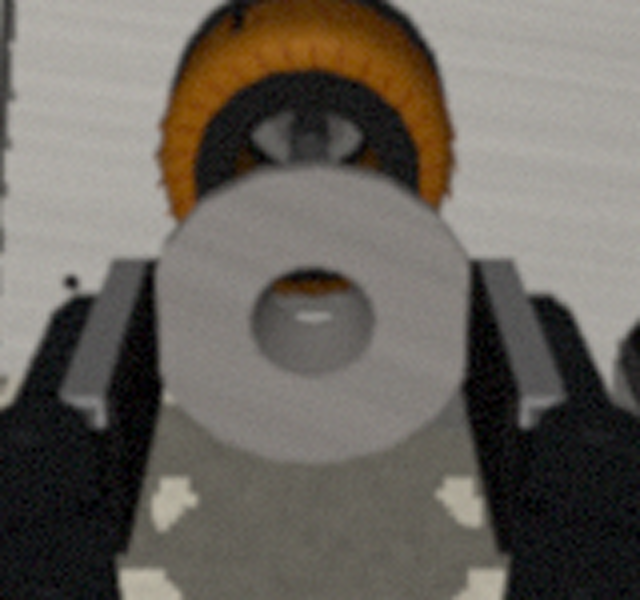

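View pics/s22.png

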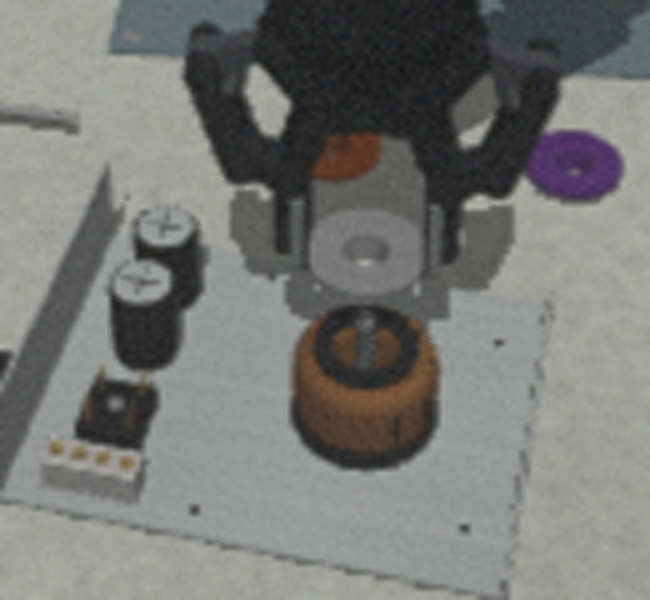

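Request:
play_rows:
  steps:
    - [[0.0002, -0.0005, 0.01, 0, 0, 0], [0, 0, 0.008, 0, 0, 0], [0, 0, 0.003, 0, 0, 0], [0, 0, 0, 0, 0, 0], [0, 0, 0, 0, 0, 0]]

```text
t: 35.62
tcp_pos: [0.5155, 0.2038, 0.0977]
tool_rot: [0.707, 0.707, 0.0, 0.0]
force: [0.6, -0.5, -0.2]
finger_gap: 0.515
```

```bash
python3 - <<'E'
from h import *
s=manip.snapshot('wrist');save(s,'w23');t=manip.sense();p=t['tcp_pos'];print(p,t['force'],t['finger_gap'])
print(fit(s,'washer',p[2]-.028,(.516,.204)),proj(s,[.5157,.2038,.068]))
c=s['img'][170:320,180:340];cv2.imwrite('pics/w23c.png',cv2.resize(cv2.cvtColor(c,cv2.COLOR_RGB2BGR),None,fx=4,fy=4,interpolation=cv2.INTER_CUBIC))
s=manip.snapshot('side');c=s['img'][220:310,230:320];cv2.imwrite('pics/s23.png',cv2.resize(cv2.cvtColor(c,cv2.COLOR_RGB2BGR),None,fx=6,fy=6,interpolation=cv2.INTER_CUBIC))
E
```

```text
[0.51554412 0.20387153 0.09783557] [-0.18514276  1.02084172 -1.68577037] 0.5123000069107864
[([0.515, 0.2041], 0.69, 'area ratio 0.96')] [[258.36808466 240.33380338]]
```

View pics/w23c.png

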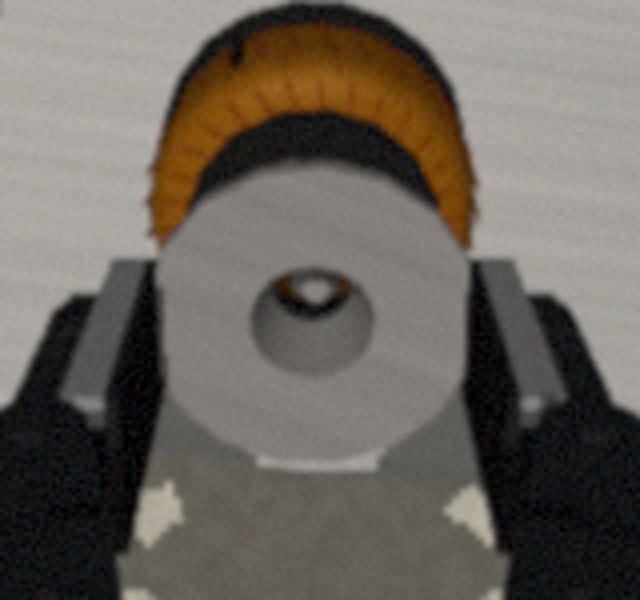

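View pics/s23.png

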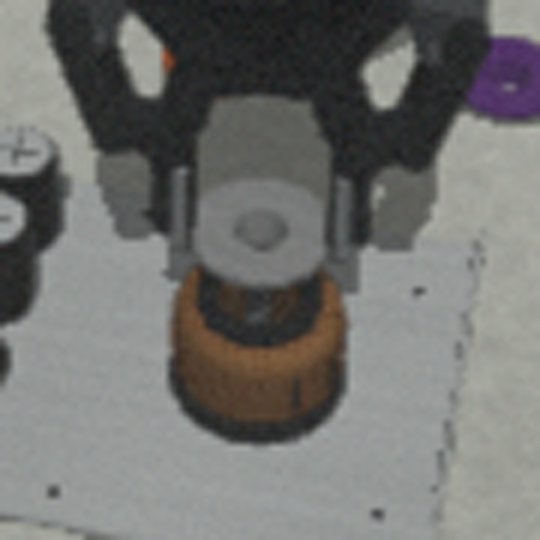

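Request:
play_rows:
  steps:
    - [[-0.0008, 0.0006, 0, 0, 0, 0], [0, 0, 0.003, 0, 0, 0], [0, 0, 0.003, 0, 0, 0], [0, 0, 0, 0, 0, 0], [0, 0, 0, 0, 0, 0]]

```text
t: 36.4
tcp_pos: [0.5159, 0.203, 0.0916]
tool_rot: [0.707, 0.707, -0.0, -0.0]
force: [0.2, 0.4, -0.0]
finger_gap: 0.517
```

```bash
python3 - <<'E'
from h import *
s=manip.snapshot('wrist');save(s,'w24');t=manip.sense();p=t['tcp_pos'];print(p,t['force'],t['finger_gap'])
a=np.linspace(0,6.283,60)
im=cv2.cvtColor(s['img'],cv2.COLOR_RGB2BGR)
c=cv2.resize(im[200:290,210:310],None,fx=6,fy=6,interpolation=cv2.INTER_CUBIC)
cv2.imwrite('pics/w24c.png',c)
print(fit(s,'washer',p[2]-.028,(.516,.204)),proj(s,[[.516,.203,.068],[.516,.204,.068]]))
E
```

```text
[0.51598037 0.2030627  0.09167692] [-0.15450239  0.36911788 -0.37220095] 0.5188877663499281
[([0.5156, 0.2032], 0.81, 'area ratio 0.98')] [[258.18541543 245.20858516]
 [258.18497664 243.74019884]]
```

View pics/w24c.png

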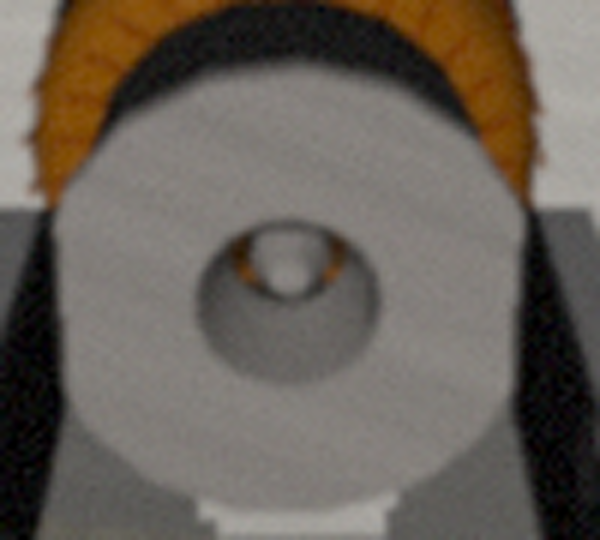

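Bolt tip shows through the washer's hole at (258,245), washer and bolt agree within 0.5 mm. Lowering.

Request:
play_rows:
  steps:
    - [[0, 0, 0.004, 0, 0, 0], [0, 0, 0.005, 0, 0, 0], [0, 0, 0.005, 0, 0, 0], [0, 0, 0.003, 0, 0, 0], [0, 0, 0, 0, 0, 0], [0, 0, 0, 0, 0, 0]]

```text
t: 37.25
tcp_pos: [0.516, 0.2031, 0.0747]
tool_rot: [0.707, 0.707, 0.0, 0.0]
force: [0.1, 1.2, -0.4]
finger_gap: 0.515
```

Request:
play_rows:
  steps:
    - [[0, 0, 0.001, 0, 0, 0], [0, 0, 0.0005, 0, 0, 0], [0, 0, 0, 0, 0, 0]]

```text
t: 37.62
tcp_pos: [0.516, 0.203, 0.0732]
tool_rot: [0.707, 0.707, 0.0, 0.0]
force: [-0.6, 0.9, -0.3]
finger_gap: 0.516
```

Request:
play_rows:
  steps:
    - [[0, 0, 0.0008, 0, 0, 0], [0, 0, 0, 0, 0, 0]]

```text
t: 37.88
tcp_pos: [0.5159, 0.203, 0.0724]
tool_rot: [0.707, 0.707, -0.0, -0.0]
force: [0.2, -0.2, 0.5]
finger_gap: 0.52
```

Request:
play_rows:
  steps:
    - [[0, 0, 0.0006, 0, 0, 0], [0, 0, 0, 0, 0, 0]]

```text
t: 38.12
tcp_pos: [0.516, 0.203, 0.0718]
tool_rot: [0.707, 0.707, -0.0, -0.0]
force: [0.4, 0.2, -0.0]
finger_gap: 0.515
```

Request:
play_rows:
  steps:
    - [[0, 0, 0.0006, 0, 0, 0], [0, 0, 0, 0, 0, 0]]

```text
t: 38.38
tcp_pos: [0.516, 0.203, 0.0716]
tool_rot: [0.707, 0.707, 0.0, 0.0]
force: [-1.8, -0.2, 2.8]
finger_gap: 0.519
```

```bash
python3 - <<'E'
from h import *
t=manip.sense();p=t['tcp_pos'];print(p,t['force'],t['finger_gap'])
s=manip.snapshot('wrist')
cv2.imwrite('pics/w25.png',cv2.resize(cv2.cvtColor(s['img'][170:320,180:340],cv2.COLOR_RGB2BGR),None,fx=4,fy=4,interpolation=cv2.INTER_CUBIC))
s=manip.snapshot('side');c=s['img'][220:310,230:320];cv2.imwrite('pics/s25.png',cv2.resize(cv2.cvtColor(c,cv2.COLOR_RGB2BGR),None,fx=6,fy=6,interpolation=cv2.INTER_CUBIC))
E
```

```text
[0.51602692 0.20303313 0.07157651] [-1.75206948 -0.1575889   2.8141331 ] 0.5186278995261793
```

View pics/s25.png

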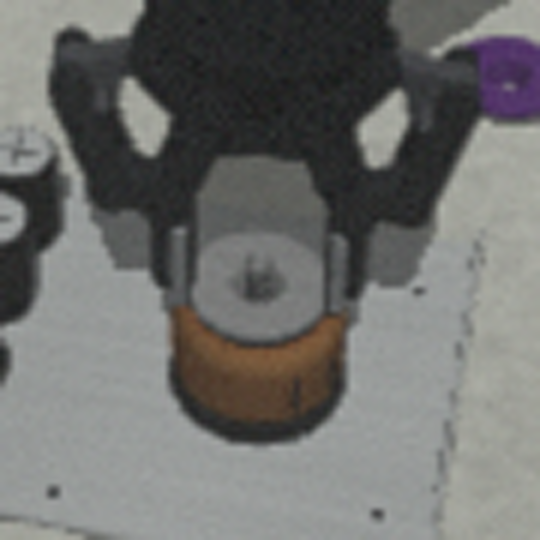

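View pics/w25.png

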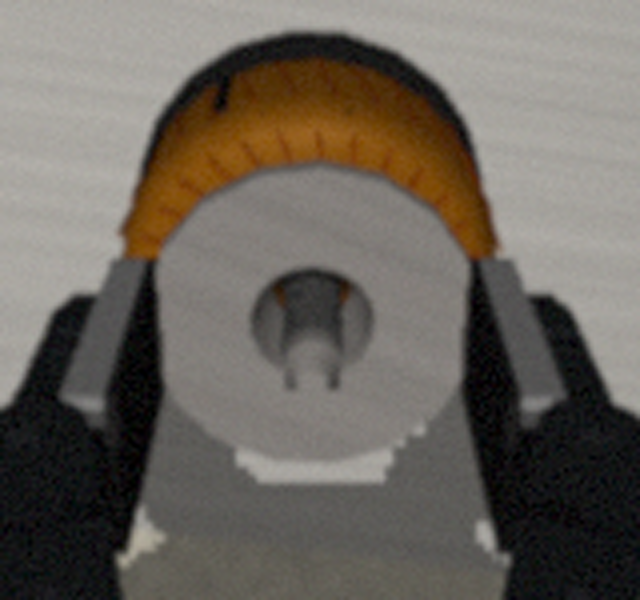

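Seated, contact at the expected height (0.0716). Release and rise.

Request:
play_rows:
  steps:
    - [[0, 0, 0, 0, 0, 0], [0, 0, 0, 0, 0, 0], [0, 0, 0, 0, 0, 0], [0, 0, -0.015, 0, 0, 0], [0, 0, -0.03, 0, 0, 0], [0, 0, -0.04, 0, 0, 0], [0, 0, -0.04, 0, 0, 0], [-0.03, 0, 0, 0, 0, 0], [0, 0, 0, 0, 0, 0], [0, 0, 0, 0, 0, 0]]
  fingers: 0.7

```text
t: 39.72
tcp_pos: [0.5158, 0.1732, 0.1965]
tool_rot: [0.707, 0.707, 0.0, -0.0]
force: [-0.6, -0.0, 0.0]
finger_gap: 0.706
```

```bash
python3 - <<'E'
from h import *
t=manip.sense();p=t['tcp_pos'];print(p,t['force'],t['finger_gap'])
s=manip.snapshot('wrist');print(fit(s,'washer',.044,(.516,.203)),fit(s,'transformer',.015,(.516,.203)),fit(s,'pad_wide',.01,(.516,.203)))
cv2.imwrite('pics/w26.png',cv2.resize(cv2.cvtColor(s['img'][60:260,160:360],cv2.COLOR_RGB2BGR),None,fx=3,fy=3,interpolation=cv2.INTER_CUBIC))
s=manip.snapshot('side');save(s,'side26');c=s['img'][220:310,230:320];cv2.imwrite('pics/s26.png',cv2.resize(cv2.cvtColor(c,cv2.COLOR_RGB2BGR),None,fx=6,fy=6,interpolation=cv2.INTER_CUBIC))
print(fit(s,'washer',.044,(.516,.203)))
E
```

```text
[0.51580333 0.17324537 0.1965257 ] [-0.61135514 -0.01673563  0.04658763] 0.7064021697134598
[([0.5156, 0.2038], 0.86, 'area ratio 1.00')] [([0.5151, 0.2045], 0.57, 'area ratio 0.94')] [([0.5186, 0.2309], 0.48, 'area ratio 0.04'), ([0.5153, 0.196], 0.46, 'area ratio 0.76')]
[([0.5146, 0.2064], 0.62, 'area ratio 0.87')]
```

View pics/w26.png

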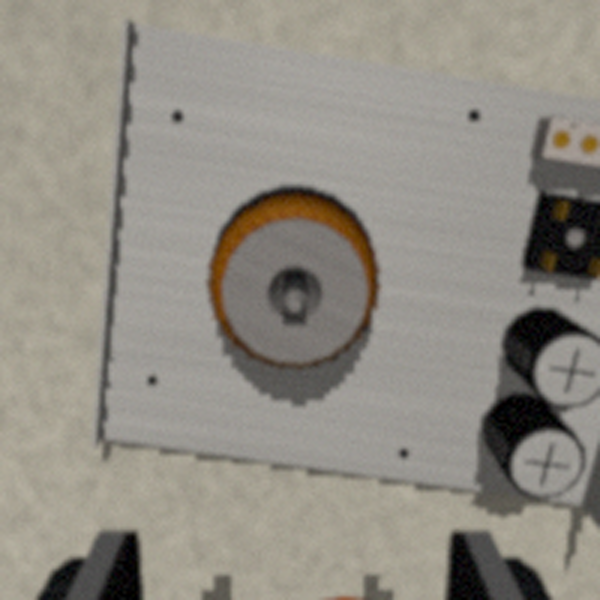

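View pics/s26.png

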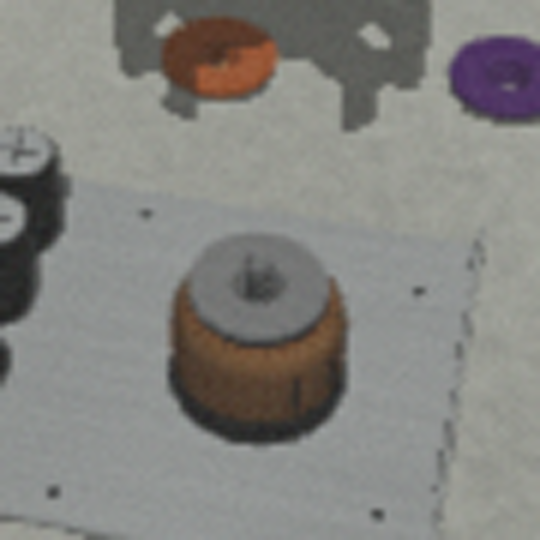

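View pics/side26.png

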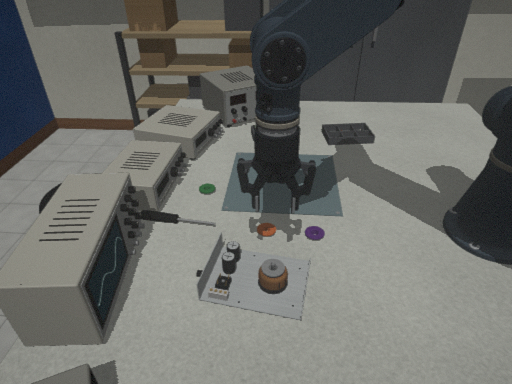

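The stack is complete, flat and centred: the washer is at side (259,285 in the crop) with the bolt through its hole, and the arm is clear. Handing in.

```bash
python3 -c "
from station import manip
print(manip.sense()['qd'].round(3)); print(manip.sign_off())"
```

```text
[-0.002 -0.003 -0.002 -0.002 -0.    -0.   ]
the job is handed in; nothing more can be done
None
```

The transformer is mounted on the bolt. From the floor up, the stack is the wide pad, the transformer, the narrow pad and the bare-steel washer with its hollow down. I let go of each part before taking the next. The transformer was lowered until it touched the pad, not dropped. The job took about 40 s of the 112 s allowed.

**Centring:** my last wrist picture puts the transformer at (0.515, 0.2045) and the washer at (0.516, 0.204). The bolt is at about (0.516, 0.203), so all agree within about 1.5 mm. The stack looks flat in both the wrist and side views, with the bolt showing through the washer's hole.

**Forces and bystanders:** the forces I read stayed under 7 N. I never touched the nut, choke, screwdriver or multimeter. I did not take a last close picture of them; in the final side view the arm hides the nut, choke and multimeter.

**Checks that disagreed:**
- The side camera's washer position was about 2.5 mm off in y from the wrist camera's. I trusted the wrist camera, because its measurements had worked for every grasp and fit.
- The last network reading of the wide pad was unusable because the transformer covers it. Its position was confirmed earlier, before it was covered.

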